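# Make up a doorbell kit and a camera kit at the security desk

## Robot

A 6-joint arm with a two-finger parallel gripper is mounted at the origin on the work surface. World frame = base frame: x ahead of the robot, y to its left, z up, the work surface at z = 0. Lengths are in mm, angles in degrees, forces in N, time in s.
With the tool pointing down it reaches from about 300 to 850 mm from the base axis. Payload 4.2 kg.
Tool frame: the origin (TCP) lies between the finger pads; the fingertips stand 22 mm ahead of it and the grasp point (between the pads) lies 3 mm ahead of it; z points along the fingers, y is the direction in which the jaws open and shut (so a half turn about z gives the same grasp; the last joint's range is limited). The gripper opens to 91 mm and grips with 3 to 60 N. Pads are 32 mm wide; open, the fingers measure 118 mm over their backs; the gripper's body (76 mm by 178 mm) begins 60 mm behind the grasp point.
Start: joints at [72.536, 18.312, 89.639, -0, 72.044, -1.146], TCP at [161.558, 551.855, 201.176] pointing down, gripper open.
Joint ranges: [-177.97, 177.97], [-48.28, 115.42], [12.27, 149.76], [-77.06, 257.06], [2.81, 150.46], [-146.56, 146.56]. Speed limits (degrees/s): [147.25, 147.25, 180, 180, 180, 180].

## Interface

Orientations are given as [roll, pitch, yaw] about the fixed x, y, z axes, in that order (R = Rz(yaw) Ry(pitch) Rx(roll)).
In Python, from workcell import * gives the robot as it stands.
- The arm moves only by the shell command python3 -m jog 'ROWS' [OPENING] [FORCE]. ROWS is text: rows parted by semicolons, each of 6 numbers parted by spaces: the shift along the tool's x, y, z in units of 0.5 m (1.0 is 0.5 m), then the turn, a rotation vector about the tool's x, y, z in units of pi/2 rad (1.0 is pi/2 rad). A call has 1 to 20 rows; each row is the pose to reach, as a shift and turn from the pose measured when the call began, along the tool's axes at that moment; what a row does not reach only later rows make up. A row lasts 1/12 s, in which the tool goes at most 41.7 mm and 7.16 degrees, less where a joint would pass 70% of its speed; a pose out of reach is approached as far as the arm can. A call with a number of a shift or a turn outside -1 to 1 is refused whole. A call with a gripper value outside its range is refused whole. OPENING is the opening, from -1 (shut) to 1 (fully open), set as the call begins (- or left out, the last holds). The fingers move at their own pace and stop on an object; FORCE is the grip in N (left out, the last holds). Time passes only in rows, so rows that repeat a pose let the fingers close. It gives the time, the measured TCP pose, the force and the opening at its end, in the units of the state.
- state(): the state, without advancing time (a new reading comes with each control period).
- grab_frame(name): name is "scene" or "top" or "wrist"; returns the picture (384x512x3 uint8, red, green, blue); there is no depth.
- calibration(name): a dict with "mtx" (3x3 intrinsics, pixels), "distortion" ([k1, k2, p1, p2, k3] as OpenCV has them; the pictures are not rectified), "rvec" (rotation vector, rad) and "tvec" (3), from world to camera coordinates, as OpenCV has them. Camera axes: x right, y down, z forward; pixel columns grow to the right and rows downward; lengths in mm; the calibration is good to about 2 mm. A picture is of the moment at which its call begins: read the wrist's pose just before it. calibration takes no time and is no camera call; for the wrist camera it gives the pose at the moment of the call.
- job_done(): hands the job in, once; it reports no verdict.
Trained networks look in the newest picture that a camera, given by its name, has taken for a name from the list of things; names that differ only in an ending like _2 or _b are one class to them, and where a whole thing is asked for, a point or a joint stands for the part that bears it (a point fixed in the world has none). Each returns a list of dicts, best first, with "confidence" (0 to 1); they miss things now and then, are a little off and sometimes report something else, mostly with a low value. They report only what shows in the picture. A call takes as long as a camera call. They do not tell look-alikes from the thing itself.
- spot_in(query, camera): "rect" ([left, top, right, bottom] in pixels, round what is visible of it).
- tip_of(query, camera): "location" ([column, row] in pixels: a listed point, or the origin of a listed thing).
The state is a dict: "time_s": time; "qpos": joint angles; "qvel": joint speeds; "effort": joint torques, N m; "ee_pos": TCP position; "ee_rot": TCP orientation; "force": force on the tool from outside, world axes, zero at the start; "torque": the same for the moment, N m; "gripper_width": finger opening in mm.
Only numpy, scipy, OpenCV 4.12 (cv2) and the standard library are available. Lean on these libraries where they do the work, as an engineer would, in place of code of your own. Each camera call takes 0.05 s, during which the arm holds its last target. There are 200 camera calls.

## Task

Make up the two installation kits from the stock on the desk. In the three-bay tray goes the doorbell kit: the video doorbell in the long bay, the battery pack in the middle-sized bay and the small plug-in charger in the smallest bay; in the two-bay tray goes the camera kit: the camera standing in the square bay and the large plug-in adapter in the large bay. Set each piece down flat on the tray's floor, the same way up as it lay, and leave the long power brick and the white bottle where they are.

Things in the scene. Friction and masses are not known exactly. Their poses are not given: they have to be found in the camera images.
- doorbell: Battery video doorbell, lying on its back: flat slab 108 x 48 x 24 mm (x, y, z), upper half black with a lens, lower half silver with a round button. Long axis = x, the button end at -x. 140 g. Origin: centre of its underside; z up.
- battery: Camera battery pack lying flat: dark grey rounded block 62 x 42 x 24 mm (x, y, z) with brass contacts on top, no prongs. Long axis = x. 90 g. Origin: centre of its underside; z up.
- plug: Small plug-in charger: white block 34 x 34 mm, 30 mm tall, lying with its two brass prongs (16 mm long, 13 mm apart along y) pointing up from the middle of its top, 46 mm in all. 50 g. Origin: centre of its underside; z up.
- adapter: Large plug-in power adapter: white oblong block 72 x 44 x 30 mm (x, y, z), lying with its two brass prongs pointing up (16 mm long, at x = +18 mm, 13 mm apart along y), 46 mm in all. Long axis = x. 110 g. Origin: centre of its underside; z up.
- camera: White indoor camera standing upright: round foot 62 mm across and 8 mm thick, thin neck, then an upright cylindrical head 46 mm across from 24 to 96 mm above its underside, round black lens on its +x side. 150 g. Origin: centre of its underside; z up.
- brick: Long black power brick 96 x 50 x 30 mm (x, y, z) with a paper label on top and no prongs. Not in either kit. Origin: centre of its underside; z up.
- bottle: White screw-top bottle 54 mm across, 100 mm tall, standing among the stock. Not in either kit. Origin: centre of its underside; z up.
- tray_three: Light grey open tray with three bays, fixed to the desk, outside 144 x 200 mm (x, y), walls 4 mm thick and 18 mm high, floor 3 mm above the desk. Bays, inside sizes x by y, centres in the tray's frame: long bay 136 x 96 mm at (0, -48) mm; middle-sized bay 78 x 92 mm at (+29, +50) mm; small bay 54 x 92 mm at (-41, +50) mm. Origin: centre of its underside; z up.
- tray_two: Light grey open tray with two bays, fixed to the desk, outside 120 x 184 mm (x, y), walls 4 mm thick (17 mm thicker beside the square bay) and 18 mm high, floor 3 mm above the desk. Bays, inside sizes x by y, centres in the tray's frame: large bay 112 x 94 mm at (0, -41) mm; square bay 78 x 78 mm at (0, +49) mm. Origin: centre of its underside; z up.
Things that resemble listed ones, but are neither listed nor needed, are in the scene too. What is shaped like the tray_two but red is not meant. What is shaped like the bottle but pink is not meant.

How it is judged (in metres and radians):
At the end, for the whole second after the job is handed in: All five pieces at rest on the floor (within 4 mm) of their own bays, right way up within 0.12 rad, centres within x/y of the bay centre: doorbell 18/28 mm, battery 12/29, charger 14/33, adapter 24/29, camera 12/12. Brick and bottle upright, within 25 mm of their starts (x of doorbell in the frame of tray_three between -0.018 and 0.018 m and y of doorbell in the frame of tray_three between -0.076 and -0.02 m and z of each of doorbell, battery, plug in the frame of tray_three below 0.007 m and angle between each of doorbell, battery, plug, adapter, camera, brick, bottle's own z axis and vertical below 0.12 rad and linear speed of each of doorbell, battery, plug, adapter, camera below 0.02 m/s and angular speed of each of doorbell, battery, plug, adapter, camera below 0.2 rad/s and x of battery in the frame of tray_three between 0.017 and 0.041 m and y of battery in the frame of tray_three between 0.021 and 0.079 m and x of plug in the frame of tray_three between -0.055 and -0.027 m and y of plug in the frame of tray_three between 0.017 and 0.083 m and x of adapter in the frame of tray_two between -0.024 and 0.024 m and y of adapter in the frame of tray_two between -0.07 and -0.012 m and z of each of adapter, camera in the frame of tray_two below 0.007 m and x of camera in the frame of tray_two between -0.012 and 0.012 m and y of camera in the frame of tray_two between 0.037 and 0.061 m and distance of each of brick, bottle from where it was at the start of the episode below 0.025 m); the robot touches nothing.
It fails at once if the long power brick is moved by more than 40 mm (distance of brick from where it was at the start of the episode above 0.04 m).
It fails at once if the bottle is moved by more than 40 mm or knocked over (distance of bottle from where it was at the start of the episode above 0.04 m or angle between bottle's own z axis and vertical above 0.5 rad).
It fails at once if the camera is tipped over (angle between camera's own z axis and vertical above 0.8 rad).
It also fails if it takes over 141 s, if anything falls off the work surface, if the arm or the gripper's body presses on something with over 40 N, if the wrist force passes 120 N, or if a joint passes its speed limit or range.

## Working session

There is one attempt and no reset: what is moved stays moved. The work goes in short steps, Python scripts to look and compute and a shell command to move; the robot and the scene stay as the last step left them, time stands still between calls to the robot, and variables do not carry over. Pictures are saved under pics/ and viewed, about 12 in all and at most 16, crops included, and the job is handed in when it is done.

```bash
ls; mkdir -p pics
python3 - <<'E'
from workcell import *
import cv2
s=state();print(s['ee_pos'],s['ee_rot'],s['gripper_width'],s['time_s'])
for n in("scene","top"):
    cv2.imwrite(f'pics/{n}0.png',grab_frame(n)[:,:,::-1]); c=calibration(n);print(n,c)
    for q in "doorbell battery plug adapter camera brick bottle tray_three tray_two".split():
        print(q,[(round(d['confidence'],2),[round(v) for v in d['location']]) for d in tip_of(q,n)[:3]])
E
```

```text
pics
[161.39764502 551.3250847  200.32397966] [-1.79898270e+02 -2.58215766e-03  1.63680669e+02] 91.3335285207249 0.0
scene {'mtx': array([[461.27077297,   0.        , 250.24071109],
       [  0.        , 461.27077297, 191.20074174],
       [  0.        ,   0.        ,   1.        ]]), 'distortion': array([-0.00877839,  0.        ,  0.        ,  0.        ,  0.        ]), 'rvec': array([ 0.93639543,  2.71591396, -0.71922209]), 'tvec': array([ 339.92018163, -209.68432757, 1329.92773448])}
doorbell [(0.87, [282, 238])]
battery [(0.74, [218, 161])]
plug [(0.63, [191, 132])]
adapter [(0.66, [321, 280]), (0.38, [163, 205])]
camera [(0.78, [302, 348])]
brick [(0.65, [131, 139])]
bottle [(0.87, [243, 204]), (0.6, [358, 227]), (0.47, [163, 203])]
tray_three [(0.78, [217, 288]), (0.71, [282, 237])]
tray_two [(0.67, [249, 80]), (0.66, [218, 284]), (0.6, [164, 204])]
top {'mtx': array([[380.16708212,   0.        , 253.93068234],
       [  0.        , 380.16708212, 187.16278101],
       [  0.        ,   0.        ,   1.        ]]), 'distortion': array([-0.03622143,  0.        ,  0.        ,  0.        ,  0.        ]), 'rvec': array([ 2.13212733, -2.1661264 ,  0.15652952]), 'tvec': array([ 10.04018807, 404.59768942, 875.53002902])}
doorbell [(0.83, [196, 178])]
battery [(0.97, [314, 180])]
plug [(0.72, [367, 175])]
adapter [(0.85, [147, 180])]
camera [(0.9, [115, 126])]
brick [(0.85, [394, 121])]
bottle [(0.96, [161, 248]), (0.77, [257, 169])]
tray_three [(0.59, [202, 100]), (0.51, [147, 179])]
tray_two [(0.76, [306, 108]), (0.62, [392, 280])]
```

```bash
python3 -c "
import cv2
for n in('scene','top'):
    cv2.imwrite(f'pics/{n}0b.png',cv2.resize(cv2.imread(f'pics/{n}0.png'),(800,600),interpolation=cv2.INTER_CUBIC))"
```

```text
(no output)
```

View pics/top0b.png

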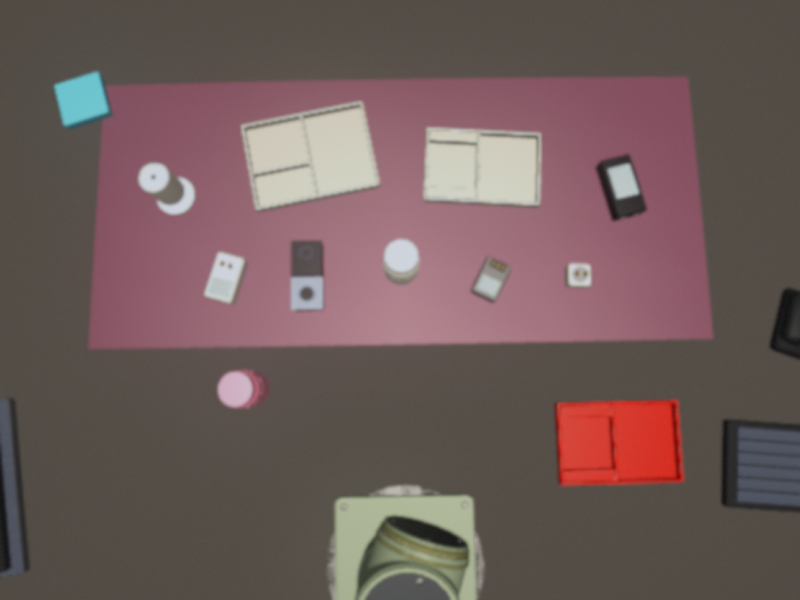

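View pics/scene0b.png

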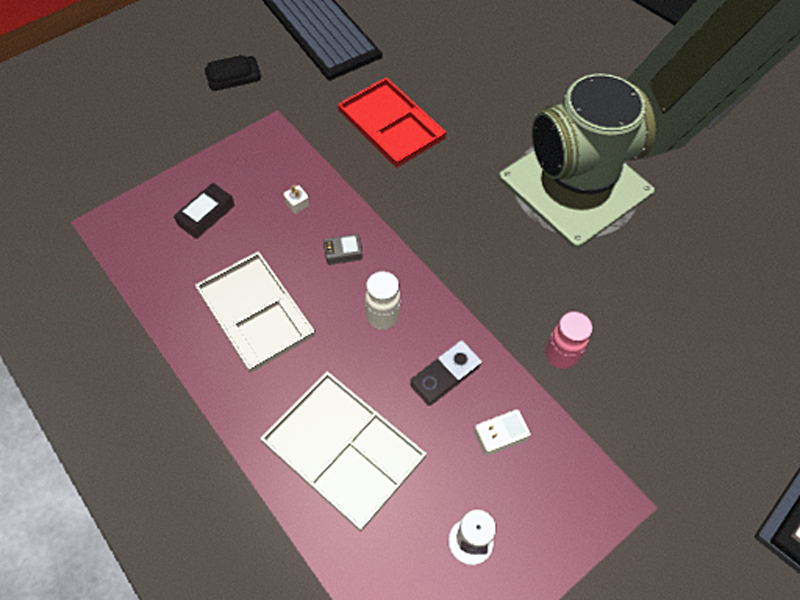

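```bash
cat > h.py <<'E'
import cv2,numpy as np
from scipy.optimize import minimize
U=3
def box(l,w,h,z0=0):
    return np.array([[sx*l/2,sy*w/2,z] for sx in(-1,1) for sy in(-1,1) for z in(z0,z0+h)],float)
def cyl(d,z0,z1):
    a=np.linspace(0,2*np.pi,24,endpoint=False)
    return np.array([[d/2*np.cos(t),d/2*np.sin(t),z] for t in a for z in(z0,z1)])
M=dict(doorbell=[box(108,48,24)],battery=[box(62,42,24)],plug=[box(34,34,30)],adapter=[box(72,44,30)],
 camera=[cyl(62,0,8),cyl(46,24,96),cyl(20,8,24)],brick=[box(96,50,30)],bottle=[cyl(54,0,75),cyl(50,75,100)],
 tray_three=[box(144,200,18)],tray_two=[box(120,184,18)])
def place(P,x,y,a):
    a=np.radians(a);R=np.array([[np.cos(a),-np.sin(a),0],[np.sin(a),np.cos(a),0],[0,0,1]])
    return P@R.T+[x,y,0]
def proj(P,c): return cv2.projectPoints(np.asarray(P,float),c['rvec'],c['tvec'],c['mtx'],c['distortion'])[0][:,0]
def unproj(px,c,z):
    u=cv2.undistortPoints(np.array([[px]],float),c['mtx'],c['distortion'])[0,0]
    R=cv2.Rodrigues(c['rvec'])[0];o=-R.T@c['tvec'];d=R.T@np.array([u[0],u[1],1]);return (o+d*(z-o[2])/d[2])[:2]
def mask(img):
    f=cv2.resize(img,None,fx=U,fy=U,interpolation=cv2.INTER_CUBIC).astype(np.float32)
    return (((f[...,0]+4)/(f[...,1]+4))<1.45).astype(np.uint8)
def sil(name,p,c,shape):
    m=np.zeros(shape,np.uint8)
    for P in M[name]:
        q=(proj(place(P,*p),c)*U+U/2-.5)
        cv2.fillConvexPoly(m,cv2.convexHull(np.round(q*16).astype(np.int32)),1,shift=4)
    return m
def fit(name,p0,views,yaw=True):
    def cost(v):
        p=(v[0],v[1],v[2]*1. if yaw else 0);t=0
        for m,c in views:
            s=sil(name,p,c,m.shape);k=cv2.boundingRect(s);g=12
            x0,y0=max(k[0]-g,0),max(k[1]-g,0);w=(slice(y0,k[1]+k[3]+g),slice(x0,k[0]+k[2]+g))
            a,b=s[w],m[w];t+=1-(a&b).sum()/max(1,(a|b).sum())
        return t/len(views)
    sp=np.array([[0,0,0],[12,0,0],[0,12,0],[0,0,10 if yaw else 1]])+np.array(p0,float)
    r=minimize(cost,p0,method='Nelder-Mead',options=dict(initial_simplex=sp,xatol=.1,fatol=1e-4))
    r=minimize(cost,r.x,method='Nelder-Mead',options=dict(initial_simplex=sp-p0+r.x-[4,4,3],xatol=.1,fatol=1e-4))
    return r.x,r.fun
E
python3 - <<'E'
from h import *
from workcell import calibration
im={n:cv2.imread(f'pics/{n}0.png')[:,:,::-1] for n in('top','scene')}
c={n:calibration(n) for n in im};mk={n:mask(im[n]) for n in im}
k=1.5625
G=dict(doorbell=(307,276,24,0),battery=(491,279,24,-20),plug=(580,275,30,0),adapter=(225,278,30,-15),camera=(175,195,8,0),brick=(621,187,30,10),bottle=(401,258,100,0),tray_three=(311,157,18,10),tray_two=(482,167,18,0))
for n,(u,v,z,a) in G.items():
    p=[*unproj((u/k,v/k),c['top'],z),a]
    for vs in(['top'],['scene'],['top','scene']):
        x,f=fit(n,p,[(mk[q],c[q]) for q in vs],n not in('camera','bottle'))
        print(n,vs,np.round(x,1),round(f,3))
E
```

```text
doorbell ['top'] [4.270e+02 1.447e+02 2.000e-01] 0.383
doorbell ['scene'] [435.3 142.    2.1] 0.279
doorbell ['top', 'scene'] [435.9 142.2   0.5] 0.336
battery ['top'] [ 422.5 -138.4   -1.8] 0.462
battery ['scene'] [ 427.3 -143.4  -27.7] 0.07
battery ['top', 'scene'] [ 427.5 -143.2   -2.5] 0.353
plug ['top'] [ 432.6 -281.5   -2.3] 0.431
plug ['scene'] [ 430.3 -279.    -3.1] 0.066
plug ['top', 'scene'] [ 430.4 -279.6   -2.3] 0.263
adapter ['top'] [440.7 271.9   1. ] 0.37
adapter ['scene'] [435.4 267.2 -37.7] 0.311
adapter ['top', 'scene'] [436.2 271.7  -8.9] 0.414
camera ['top'] [572.3 358.4  -3.2] 0.137
camera ['scene'] [575.6 357.7  -3. ] 0.488
camera ['top', 'scene'] [574.4 358.3  -3.3] 0.314
brick ['top'] [ 570.8 -358.4   16.4] 0.149
brick ['scene'] [ 572.1 -358.9   14. ] 0.117
brick ['top', 'scene'] [ 570.6 -356.2   13.4] 0.135
bottle ['top'] [485.8 -20.6  -4. ] 0.511
bottle ['scene'] [449.3  -3.6  -2.8] 0.033
bottle ['top', 'scene'] [449.4  -3.4  -3. ] 0.279
tray_three ['top'] [625.8 150.7  -0.8] 0.169
tray_three ['scene'] [613.  108.2  52. ] 0.213
tray_three ['top', 'scene'] [623.2 149.4  -1. ] 0.36
tray_two ['top'] [ 612.8 -142.8   -1. ] 0.167
tray_two ['scene'] [ 611.3 -138.8   -3.9] 0.208
tray_two ['top', 'scene'] [ 612.6 -140.3   -1.4] 0.204
```

```bash
cat >> h.py <<'E'
def lmask(img,name,p,c,g=36):
    f=cv2.GaussianBlur(img,(0,0),.6);f=cv2.resize(f,None,fx=U,fy=U,interpolation=cv2.INTER_CUBIC).astype(np.float32)
    r=np.clip(((f[...,0]+3)/(f[...,1]+3)-.5)*100,0,255).astype(np.uint8)
    k=cv2.boundingRect(sil(name,p,c,r.shape));y0,x0=max(0,k[1]-g),max(0,k[0]-g)
    w=(slice(y0,k[1]+k[3]+g),slice(x0,k[0]+k[2]+g));m=np.zeros_like(r)
    t,m[w]=cv2.threshold(r[w],0,1,cv2.THRESH_BINARY_INV+cv2.THRESH_OTSU);return m,t
E
cat > f0.py <<'E'
from h import *
from workcell import calibration
im={n:cv2.imread(f'pics/{n}0.png')[:,:,::-1] for n in('top','scene')}
c={n:calibration(n) for n in im}
G=dict(doorbell=(430,143,0),battery=(427,-143,-27),plug=(430,-280,-3),adapter=(437,271,-15),camera=(573,358,0),brick=(571,-358,14),bottle=(449,-3.5,0),tray_three=(621,135,10),tray_two=(612,-140,-1))
V={n:np.zeros((384*U,512*U),np.uint8) for n in im}
for n,p in G.items():
    L={q:lmask(im[q],n,p,c[q]) for q in im}
    for q in im:V[q]|=L[q][0]
    for vs in(['top'],['scene'],['top','scene']):
        x,f=fit(n,p,[(L[q][0],c[q]) for q in vs],n not in('camera','bottle'))
        print(n,vs,np.round(x,1),round(f,3),[L[q][1] for q in vs])
cv2.imwrite('pics/m.png',cv2.resize(np.hstack([V['top'][:700,150:1386],V['scene'][150:,250:1486]][:1])*255,(800,453)))
cv2.imwrite('pics/ms.png',cv2.resize(V['scene']*255,(800,600)))
E
python3 f0.py
```

```text
doorbell ['top'] [4.362e+02 1.440e+02 4.000e-01] 0.115 [71.0]
doorbell ['scene'] [436.7 141.7   1.2] 0.082 [77.0]
doorbell ['top', 'scene'] [4.361e+02 1.427e+02 3.000e-01] 0.108 [71.0, 77.0]
battery ['top'] [ 427.7 -143.9  -28.3] 0.155 [70.0]
battery ['scene'] [ 426.2 -145.3  -29.6] 0.123 [80.0]
battery ['top', 'scene'] [ 426.9 -143.5  -28.2] 0.141 [70.0, 80.0]
plug ['top'] [ 430.3 -278.7   -5.5] 0.059 [74.0]
plug ['scene'] [ 430.2 -279.2   -4.8] 0.075 [84.0]
plug ['top', 'scene'] [ 430.2 -278.7   -5.3] 0.07 [74.0, 84.0]
adapter ['top'] [434.2 270.2 -14.4] 0.064 [72.0]
adapter ['scene'] [435.1 268.6 -16.6] 0.059 [73.0]
adapter ['top', 'scene'] [434.5 269.6 -16. ] 0.064 [72.0, 73.0]
camera ['top'] [572.2 358.2  -2.8] 0.059 [77.0]
camera ['scene'] [574.2 358.   -3.1] 0.032 [70.0]
camera ['top', 'scene'] [573.4 357.6  -3. ] 0.06 [77.0, 70.0]
brick ['top'] [ 572.7 -359.3   20.5] 0.257 [78.0]
brick ['scene'] [ 572.3 -358.    15.6] 0.148 [86.0]
brick ['top', 'scene'] [ 570.2 -355.9   12.5] 0.202 [78.0, 86.0]
bottle ['top'] [449.4  -2.6  -3.3] 0.04 [68.0]
bottle ['scene'] [449.   -4.   -2.5] 0.035 [78.0]
bottle ['top', 'scene'] [449.4  -2.9  -3.1] 0.04 [68.0, 78.0]
tray_three ['top'] [634.  140.7  11.1] 0.019 [72.0]
tray_three ['scene'] [634.5 139.8  10.8] 0.101 [69.0]
tray_three ['top', 'scene'] [634.5 139.6  10.9] 0.061 [72.0, 69.0]
tray_two ['top'] [ 611.  -135.8   -3.7] 0.021 [72.0]
tray_two ['scene'] [ 611.2 -137.6   -3.8] 0.01 [76.0]
tray_two ['top', 'scene'] [ 610.8 -137.6   -4.1] 0.017 [72.0, 76.0]
```

View pics/m.png

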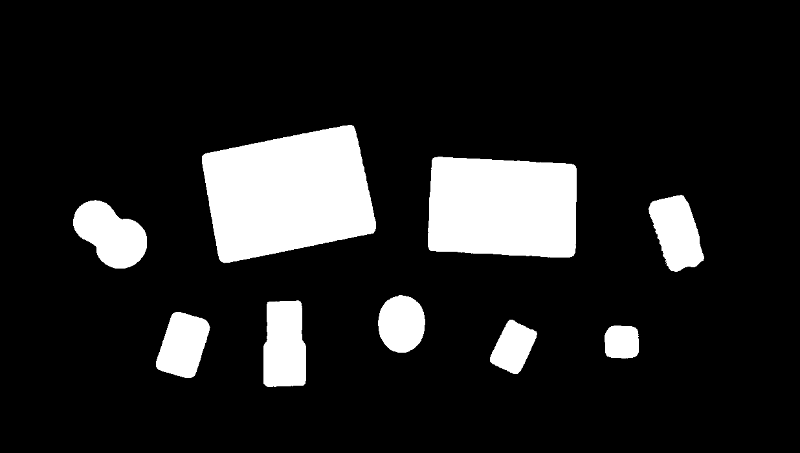

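```bash
cat > go.py <<'E'
import sys,numpy as np
from workcell import state
from scipy.spatial.transform import Rotation as R
s=state();p=np.array(s['ee_pos']);r=R.from_euler('xyz',s['ee_rot'],degrees=True)
print('now',p.round(1),np.round(s['ee_rot'],1),'w',round(s['gripper_width'],1),'t',round(s['time_s'],2))
T=dict(three=(634.3,140,10.9),two=(611,-136.9,-3.9))
for a in sys.argv[1:]:
    v=a.split(',');t=T.get(v[0])
    x,y,z,w=map(float,v[-4:])
    if t:
        q=np.radians(t[2]);x,y=t[0]+x*np.cos(q)-y*np.sin(q),t[1]+x*np.sin(q)+y*np.cos(q);w+=t[2]
    d=r.inv().apply(np.array([x,y,z])-p)/500
    o=(r.inv()*R.from_euler('xyz',[180,0,w],degrees=True)).as_rotvec()/(np.pi/2)
    n=max(np.linalg.norm(d)*500/41.7,np.linalg.norm(o)*90/7.16)
    print(a,' '.join(f'{k:.3f}' for k in [*d,*o]),'rows',round(n,1))
E
python3 go.py 434.5,269.6,120,164 434.5,269.6,27,164
```

```text
now [161.6 551.8 201.2] [180.    0.  163.7] w 91.3 t 1.0
434.5,269.6,120,164 -0.683 -0.388 0.162 0.000 0.000 -0.004 rows 9.6
434.5,269.6,27,164 -0.682 -0.388 0.348 0.000 0.000 -0.004 rows 10.3
```

```bash
python3 -m jog '-0.683 -0.388 0.162 0 0 -0.004;-0.683 -0.388 0.162 0 0 -0.004;-0.683 -0.388 0.162 0 0 -0.004;-0.683 -0.388 0.162 0 0 -0.004;-0.683 -0.388 0.162 0 0 -0.004;-0.683 -0.388 0.162 0 0 -0.004;-0.683 -0.388 0.162 0 0 -0.004;-0.683 -0.388 0.162 0 0 -0.004;-0.683 -0.388 0.162 0 0 -0.004;-0.683 -0.388 0.162 0 0 -0.004;-0.683 -0.388 0.162 0 0 -0.004;-0.683 -0.388 0.162 0 0 -0.004;-0.683 -0.388 0.162 0 0 -0.004' 1 20; python3 go.py 434.5,269.6,27,164
python3 - <<'E'
from workcell import *
import cv2
cv2.imwrite('pics/w1.png',grab_frame('wrist')[:,:,::-1])
E
```

```text
time_s: 2.08
ee_pos: [434.5, 270.1, 120.3]
ee_rot: [180.0, -0.0, 164.0]
force: [-0.8, -0.8, -0.0]
gripper_width: 91.0
now [434.5 270.1 120.3] [180.  -0. 164.] w 91.0 t 2.08
434.5,269.6,27,164 -0.000 -0.001 0.187 0.000 -0.000 0.000 rows 2.2
```

View pics/w1.png

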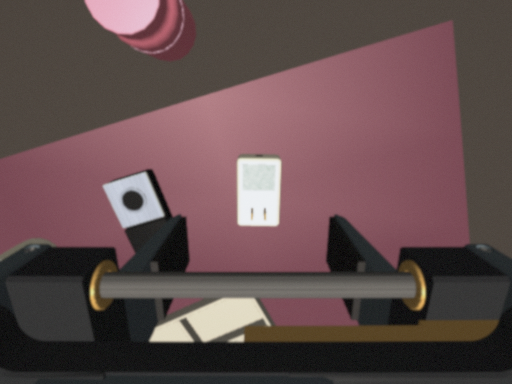

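The wrist view shows the adapter upright, square to the jaws and centred between them (about column 258). I'll descend and grip.

```bash
python3 -m jog '0 0 0.187 0 0 0;0 0 0.187 0 0 0;0 0 0.187 0 0 0;0 0 0.187 0 0 0;0 0 0.187 0 0 0'; python3 -m jog '0 0 0 0 0 0;0 0 0 0 0 0;0 0 0 0 0 0;0 0 0 0 0 0;0 0 0 0 0 0;0 0 0 0 0 0;0 0 0 0 0 0;0 0 0 0 0 0' -1 20;python3 go.py 434.5,269.6,150,164 two,0,-41,150,180 two,0,-41,31,180
```

```text
time_s: 2.55
ee_pos: [434.4, 271.6, 27.8]
ee_rot: [179.9, 0.0, 164.2]
force: [0.2, 0.8, 1.1]
gripper_width: 91.0
time_s: 3.22
ee_pos: [434.4, 271.5, 27.8]
ee_rot: [179.9, 0.0, 164.2]
force: [-0.0, 0.8, -0.1]
gripper_width: 40.9
now [434.4 271.5  27.8] [179.9   0.  164.2] w 40.9 t 3.22
434.5,269.6,150,164 -0.001 -0.003 -0.244 0.001 0.000 0.002 rows 2.9
two,0,-41,150,180 -0.580 -0.769 -0.245 0.001 0.000 -0.133 rows 11.9
two,0,-41,31,180 -0.580 -0.770 -0.007 0.001 0.000 -0.133 rows 11.6
```

```bash
python3 -m jog '0 0 -0.244 0 0 0;0 0 -0.244 0 0 0;0 0 -0.244 0 0 0;0 0 -0.244 0 0 0;-0.58 -0.77 -0.244 0 0 -0.133;-0.58 -0.77 -0.244 0 0 -0.133;-0.58 -0.77 -0.244 0 0 -0.133;-0.58 -0.77 -0.244 0 0 -0.133;-0.58 -0.77 -0.244 0 0 -0.133;-0.58 -0.77 -0.244 0 0 -0.133;-0.58 -0.77 -0.244 0 0 -0.133;-0.58 -0.77 -0.244 0 0 -0.133;-0.58 -0.77 -0.244 0 0 -0.133;-0.58 -0.77 -0.244 0 0 -0.133;-0.58 -0.77 -0.244 0 0 -0.133;-0.58 -0.77 -0.244 0 0 -0.133;-0.58 -0.77 -0.244 0 0 -0.133;-0.58 -0.77 -0.244 0 0 -0.133'; python3 go.py two,0,-41,60,180 two,0,-41,32,180;python3 - <<'E'
from workcell import *
import cv2
cv2.imwrite('pics/w2.png',grab_frame('wrist')[:,:,::-1])
E
```

```text
time_s: 4.72
ee_pos: [608.1, -179.4, 148.4]
ee_rot: [179.9, -0.0, 176.0]
force: [-0.5, -0.5, -0.2]
gripper_width: 0.1
now [ 608.1 -179.4  148.4] [179.9  -0.  176. ] w 0.1 t 4.72
two,0,-41,60,180 -0.000 0.003 0.177 0.001 -0.000 -0.001 rows 2.1
two,0,-41,32,180 -0.000 0.003 0.233 0.001 -0.000 -0.001 rows 2.8
```

View pics/w2.png

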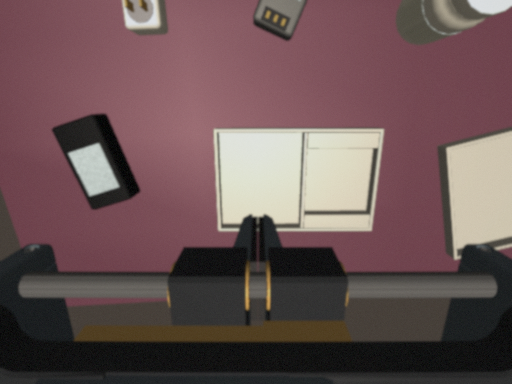

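The grip missed: the jaws shut to 0 and the adapter isn't in them. I'll check where things are before trying again.

Run:
```python
from workcell import *
from h import *
s=state();c=calibration('wrist');p=np.array(s['ee_pos'])
print('tip',proj([p-[0,0,22],p-[0,0,3]],c))
im=grab_frame('wrist')
for x,y in((-60,-92),(60,-92),(60,92),(-60,92)):print(proj(place(np.array([[x,y,18.]]),611,-136.9,-3.9),c))
for n in('top','scene'):
    im=grab_frame(n);c=calibration(n);cv2.imwrite(f'pics/{n}1.png',im[:,:,::-1])
    m,t=lmask(im,'adapter',(434.5,269.6,-16),c);print(n,fit('adapter',(434.5,269.6,-16),[(m,c)]))
a=cv2.imread('pics/scene1.png')[200:384,200:446];b=cv2.imread('pics/top1.png')[100:284,60:306]
cv2.imwrite('pics/v1.png',cv2.resize(np.hstack([a,b]),(800,300),interpolation=cv2.INTER_CUBIC))
```

```text
tip [[258.83606694 218.70877118]
 [258.9919594  228.81678307]]
[[211.25160293 129.06150498]]
[[215.98095854 231.24599411]]
[[369.17256936 231.12547563]]
[[381.87355854 129.13855559]]
top (array([434.78141806, 270.87294608, -15.15592448]), np.float64(0.11744203667222308))
scene (array([434.62653878, 269.18047563, -16.34514603]), np.float64(0.05734118002112565))
```

View pics/v1.png

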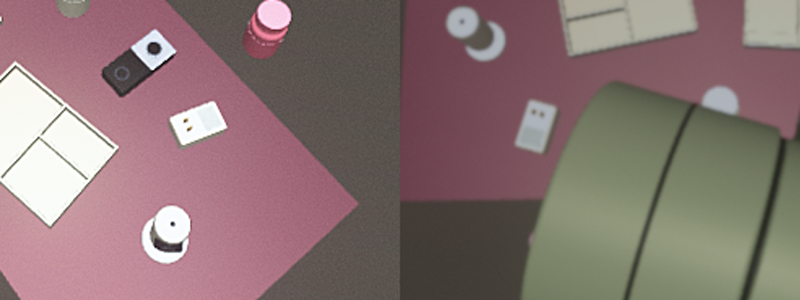

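```bash
python3 go.py 434.5,270,120,164 434.5,270,25.5,164; python3 -m jog '-0.588 0.765 0.05 0 0 0.133;-0.588 0.765 0.05 0 0 0.133;-0.588 0.765 0.05 0 0 0.133;-0.588 0.765 0.05 0 0 0.133;-0.588 0.765 0.05 0 0 0.133;-0.588 0.765 0.05 0 0 0.133' 1 40; python3 go.py 434.5,270,120,164 434.5,270,25.5,164
```

```text
now [ 607.8 -176.7  149.4] [179.9  -0.  176.2] w 0.7 t 4.92
434.5,270,120,164 0.405 0.869 0.060 0.001 -0.000 0.136 rows 11.5
434.5,270,25.5,164 0.405 0.868 0.249 0.001 -0.000 0.136 rows 11.9
time_s: 5.42
ee_pos: [773.1, 13.1, 137.2]
ee_rot: [179.9, -0.0, 164.4]
force: [0.7, -0.7, -0.0]
gripper_width: 37.8
now [773.1  13.1 137.2] [179.9  -0.  164.4] w 37.8 t 5.42
434.5,270,120,164 0.791 0.312 0.035 0.001 -0.000 0.004 rows 10.2
434.5,270,25.5,164 0.791 0.312 0.224 0.001 -0.000 0.004 rows 10.5
```

I typed that row before seeing the computed one, so the arm took a harmless detour in free air. From here on I'll use the computed values only.

```bash
python3 -m jog '0.791 0.312 0.035 0 0 0.004;0.791 0.312 0.035 0 0 0.004;0.791 0.312 0.035 0 0 0.004;0.791 0.312 0.035 0 0 0.004;0.791 0.312 0.035 0 0 0.004;0.791 0.312 0.035 0 0 0.004;0.791 0.312 0.035 0 0 0.004;0.791 0.312 0.035 0 0 0.004;0.791 0.312 0.035 0 0 0.004;0.791 0.312 0.035 0 0 0.004;0.791 0.312 0.035 0 0 0.004;0.791 0.312 0.035 0 0 0.004;0.791 0.312 0.035 0 0 0.004;0.791 0.312 0.224 0 0 0.004;0.791 0.312 0.224 0 0 0.004;0.791 0.312 0.224 0 0 0.004;0.791 0.312 0.224 0 0 0.004;0.791 0.312 0.224 0 0 0.004' 1 40; for i in 1 2 3; do python3 -m jog '0 0 0 0 0 0;0 0 0 0 0 0;0 0 0 0 0 0;0 0 0 0 0 0;0 0 0 0 0 0' -1 40; done
```

```text
time_s: 6.92
ee_pos: [435.5, 269.6, 25.3]
ee_rot: [179.9, -0.0, 163.9]
force: [1.3, 1.1, 0.1]
gripper_width: 91.2
time_s: 7.33
ee_pos: [436.0, 269.9, 26.0]
ee_rot: [179.9, 0.0, 163.9]
force: [-1.0, -0.6, 0.6]
gripper_width: 60.7
time_s: 7.75
ee_pos: [435.9, 269.9, 26.0]
ee_rot: [179.9, 0.0, 163.9]
force: [-0.2, 0.4, 0.2]
gripper_width: 27.3
time_s: 8.17
ee_pos: [435.8, 269.8, 26.0]
ee_rot: [179.9, 0.0, 163.9]
force: [0.1, -1.1, -1.1]
gripper_width: 0.2
```

Run:
```python
from workcell import *
from h import *
s=state();p=np.array(s['ee_pos']);I=[]
for n in('wrist','scene'):
    c=calibration(n);im=grab_frame(n)[:,:,::-1].copy()
    print(n,proj([p,p-[0,0,22]],c))
    if n=='scene':im=im[192:,200:456];im=cv2.resize(im,(512,384))
    I.append(cv2.resize(im,(400,300)))
cv2.imwrite('pics/v2.png',np.hstack(I))
```

```text
wrist [[259.06673001 230.20567037]
 [258.87755979 218.31573423]]
scene [[321.57739005 275.08187985]
 [320.21022478 278.26763591]]
```

View pics/v2.png

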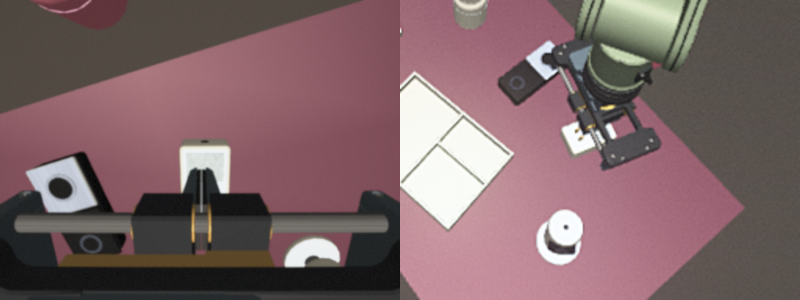

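Run:
```python
from workcell import *
from h import *
c=calibration('wrist')
print(c['mtx'][0,0],np.round(-cv2.Rodrigues(c['rvec'])[0].T@c['tvec'],1))
for dz in(0,-20,-40,-60):
    print(dz,proj(place(np.array([[-36,-22,30.+dz],[-36,22,30+dz],[-36,-22,dz]]),434.5,269.6,-16),c).round().tolist(), proj(place(np.array([[-54,-24,24.+dz],[-54,24,24+dz]]),436.3,142.5,0.5),c).round().tolist())
print(state()['force'],state()['qpos'],state()['effort'])
```

```text
286.785524634461 [354.4 291.8 210.6]
0 [[224.0, 180.0], [292.0, 180.0], [229.0, 170.0]] [[30.0, 217.0], [92.0, 198.0]]
-20 [[227.0, 173.0], [289.0, 173.0], [231.0, 165.0]] [[50.0, 207.0], [107.0, 190.0]]
-40 [[230.0, 167.0], [286.0, 167.0], [233.0, 160.0]] [[66.0, 199.0], [119.0, 183.0]]
-60 [[232.0, 162.0], [284.0, 162.0], [235.0, 156.0]] [[80.0, 192.0], [129.0, 177.0]]
[-0.50735182  1.02008294  0.39020614] [ 3.04403528e+01  2.30859066e+01  1.11414346e+02  7.52590079e-02
  4.53852399e+01 -4.35380272e+01] [-2.43743387e-02 -3.91640639e+01 -1.67515630e+01  1.38367008e-02
  2.63455353e-02  5.21263996e-05]
```

Run:
```python
from workcell import *
from h import *
im=grab_frame('scene')[:,:,::-1][215:305,265:385]
cv2.imwrite('pics/v3.png',cv2.resize(im,(800,600),interpolation=cv2.INTER_CUBIC))
```

```text
(no output)
```

View pics/v3.png

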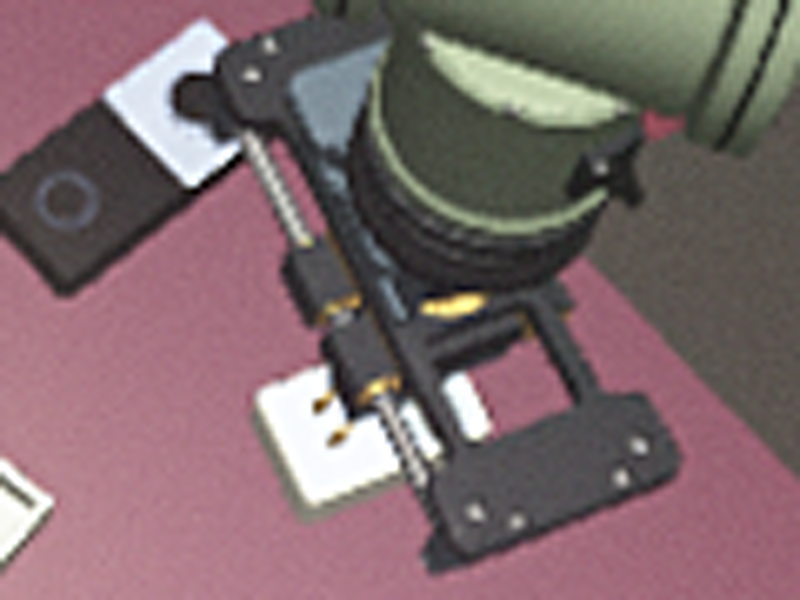

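```bash
for i in 1 2 3; do python3 -m jog '0 0 0.012 0 0 0;0 0 0.012 0 0 0;0 0 0.012 0 0 0'|egrep 'pos|force'; done
```

```text
ee_pos: [435.6, 269.7, 19.5]
force: [0.1, 0.3, 0.3]
ee_pos: [436.4, 270.2, 17.4]
force: [-6.0, -4.4, 31.2]
ee_pos: [436.5, 270.2, 17.3]
force: [-12.1, -7.9, 50.2]
```

```bash
python3 -m jog '0 0 -0.1 0 0 0;0 0 -0.1 0 0 0;0 0 -0.1 0 0 0'|egrep 'pos|force'; python3 go.py 420,207,67,164 420,207,30,164 420,207,22,164
```

```text
ee_pos: [438.9, 271.5, 71.1]
force: [0.3, 0.0, -0.5]
now [438.9 271.5  71.1] [179.4   0.5 163.9] w 0.4 t 9.32
420,207,67,164 0.001 -0.135 0.007 0.007 0.006 -0.001 rows 1.6
420,207,30,164 0.001 -0.135 0.081 0.007 0.006 -0.001 rows 1.9
420,207,22,164 0.001 -0.136 0.097 0.007 0.006 -0.001 rows 2.0
```

```bash
python3 -m jog '0.001 -0.135 0.007 0.007 0.006 0;0.001 -0.135 0.007 0.007 0.006 0;0.001 -0.135 0.007 0.007 0.006 0;0.001 -0.135 0.05 0.007 0.006 0;0.001 -0.135 0.085 0.007 0.006 0;0.001 -0.135 0.085 0.007 0.006 0;0.001 -0.135 0.085 0.007 0.006 0'|egrep 'pos|force';for i in 1 2 3; do python3 -m jog '0 0 0.008 0 0 0;0 0 0.008 0 0 0'|egrep 'pos|force'; done
```

```text
ee_pos: [419.5, 207.1, 26.8]
force: [0.1, 0.0, -0.5]
ee_pos: [419.7, 207.4, 22.6]
force: [-0.1, 0.4, 0.5]
ee_pos: [419.8, 207.6, 18.5]
force: [-1.4, 0.0, -0.1]
ee_pos: [419.5, 207.5, 14.2]
force: [0.3, 0.6, 0.2]
```

```bash
python3 -m jog '0 0 0.03 0 0 0;0 0 0.03 0 0 0;0 0 0.03 0 0 0'|egrep 'pos|force';for i in 1 2 ; do python3 -m jog '0 0 0.01 0 0 0;0 0 0.01 0 0 0'|egrep 'pos|force'; done
```

```text
ee_pos: [418.9, 207.2, -1.2]
force: [-0.1, 0.2, 0.4]
ee_pos: [418.7, 207.1, -6.4]
force: [0.5, -0.3, -0.3]
ee_pos: [418.3, 206.9, -11.9]
force: [-0.5, -1.0, 0.4]
```

```bash
for i in 1 2 3; do python3 -m jog '0 0 0.006 0 0 0;0 0 0.006 0 0 0'|egrep 'pos|force'; done;  python3 - <<'E'
from workcell import *
from h import *
s=state();p=np.array(s['ee_pos'])
c=calibration('scene');im=grab_frame('scene')[:,:,::-1].copy();cv2.imwrite('pics/s5.png',im)
print(proj([p,p-[0,0,22]],c))
cv2.imwrite('pics/v5.png',cv2.resize(im[190:310,250:410],(800,600),interpolation=cv2.INTER_CUBIC))
E
```

```text
ee_pos: [418.6, 207.1, -12.5]
force: [-4.4, -2.1, 21.8]
ee_pos: [418.6, 207.1, -12.6]
force: [-7.2, -2.3, 30.0]
ee_pos: [418.6, 207.0, -12.6]
force: [-6.5, -3.7, 30.3]
[[307.07166382 256.94699067]
 [306.02087967 260.2600364 ]]
```

View pics/v5.png

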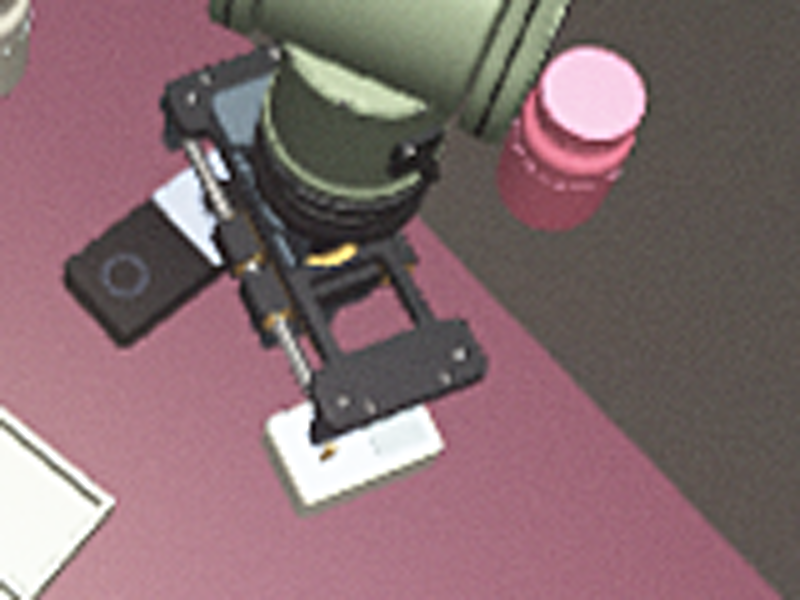

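```bash
python3 -m jog '0 0 -0.1 0 0 0;0 0 -0.1 0 0 0;0 0 -0.1 0 0 0' 1 |egrep 'time|pos|force'
python3 - <<'E'
from workcell import *
from h import *
from scipy.spatial.transform import Rotation as R
s=state();p=np.array(s['ee_pos']);r=R.from_euler('xyz',s['ee_rot'],degrees=True)
im=grab_frame('wrist');c=calibration('wrist');np.savez('pics/w6.npz',im=im,p=p)
print('w',s['gripper_width'])
for d in(22,3,0,-13,-40,-60):
    print(d,proj(p+r.apply([[0,-s['gripper_width']/2,d],[0,0,d],[0,s['gripper_width']/2,d],[16,0,d],[-16,0,d]]),c).round(0).tolist())
cv2.imwrite('pics/w6.png',cv2.resize(im[:,:,::-1],(800,600),interpolation=cv2.INTER_CUBIC))
E
```

```text
time_s: 11.78
ee_pos: [421.2, 208.2, 40.4]
force: [-0.1, 0.1, -0.4]
w 17.316249577693707
22 [[249.0, 221.0], [260.0, 221.0], [271.0, 221.0], [260.0, 201.0], [260.0, 239.0]]
3 [[248.0, 231.0], [260.0, 231.0], [273.0, 231.0], [260.0, 210.0], [260.0, 251.0]]
0 [[248.0, 233.0], [260.0, 233.0], [273.0, 233.0], [261.0, 211.0], [260.0, 253.0]]
-13 [[247.0, 241.0], [261.0, 241.0], [274.0, 241.0], [261.0, 218.0], [260.0, 263.0]]
-40 [[246.0, 263.0], [261.0, 263.0], [276.0, 263.0], [261.0, 237.0], [261.0, 287.0]]
-60 [[244.0, 284.0], [261.0, 284.0], [279.0, 284.0], [261.0, 255.0], [261.0, 311.0]]
```

View pics/w6.png

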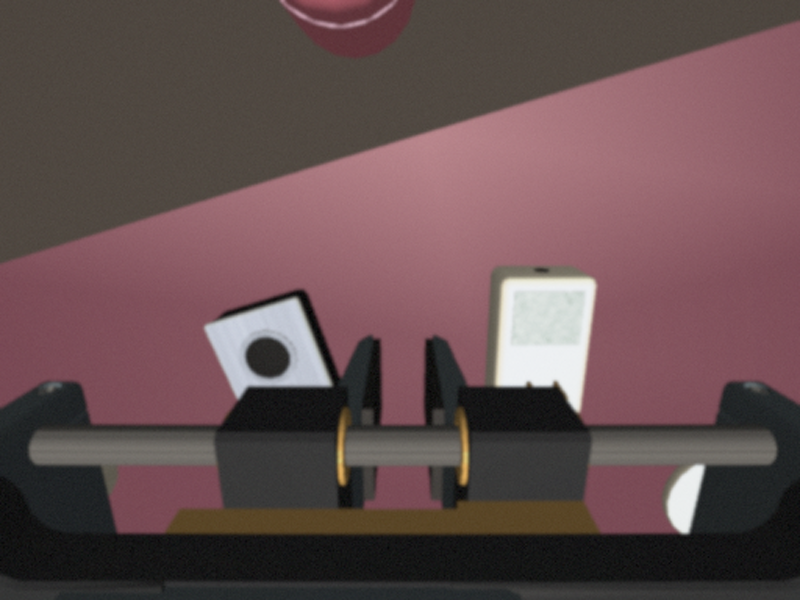

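The touches settle it. The fingers met the adapter top at z=17.5 and the desk at z=-12.6, 30 mm apart as they should be. In the wrist view the tips also sit about 13 mm behind the reported TCP. So the real tip is 34.6 mm above where the spec puts it, and I'll lower all z targets by that amount.

```bash
cat > wf.py <<'E'
# fit an object in scene (and wrist) views now:  wf.py name x y yaw views...
import sys
from workcell import *
from h import *
n=sys.argv[1];p=tuple(map(float,sys.argv[2:5]))
for q in sys.argv[5:]:
    im=grab_frame(q);c=calibration(q);m,t=lmask(im,n,p,c,24);x,f=fit(n,p,[(m,c)]);print(n,q,x.round(1),round(f,3))
E
python3 wf.py adapter 434.5 270 -16 wrist scene top; python3 go.py 434.5,270,60,164 434.5,270,-8,164
```

```text
adapter wrist [440.5 269.6 -13.3] 0.086
adapter scene [440.1 270.1 -18.1] 0.219
adapter top [410.7 298.6   1.5] 0.262
now [417.9 206.7  36.4] [-179.8   -0.3  164. ] w 33.6 t 11.98
434.5,270,60,164 0.003 0.131 -0.048 -0.002 -0.003 -0.000 rows 1.7
434.5,270,-8,164 0.003 0.131 0.088 -0.002 -0.003 -0.000 rows 1.9
```

```bash
python3 -m jog '0.003 0.02 -0.048 -0.002 -0.003 0;0.003 0.131 -0.06 -0.002 -0.003 0;0.003 0.131 -0.06 -0.002 -0.003 0;0.003 0.131 -0.06 -0.002 -0.003 0;0.003 0.131 -0.06 -0.002 -0.003 0;0.003 0.131 -0.06 -0.002 -0.003 0' 1 30|egrep 'time|pos|wid';python3 wf.py adapter 436 270 -16 wrist;  python3 go.py 436,270,-8,164
```

```text
time_s: 12.48
ee_pos: [433.1, 268.8, 64.7]
gripper_width: 73.4
adapter wrist [441.  270.4 -15.7] 0.033
now [433.3 268.7  64.9] [-1.798e+02 -1.000e-01  1.640e+02] w 77.7 t 12.53
436,270,-8,164 -0.005 0.004 0.146 -0.002 -0.001 -0.000 rows 1.8
```

```bash
python3 go.py 440,270,-8,164|tail -1
```

```text
440,270,-8,164 -0.012 0.007 0.146 -0.002 -0.001 -0.000 rows 1.8
```

```bash
python3 -m jog '-0.012 0.007 0 -0.002 -0.001 0;-0.012 0.007 0 -0.002 -0.001 0;-0.012 0.007 0.146 -0.002 -0.001 0;-0.012 0.007 0.146 -0.002 -0.001 0;-0.012 0.007 0.146 -0.002 -0.001 0;-0.012 0.007 0.146 -0.002 -0.001 0' 1 30|egrep 'pos|force|wid'; python3 -m jog '0 0 0 0 0 0;0 0 0 0 0 0;0 0 0 0 0 0;0 0 0 0 0 0;0 0 0 0 0 0;0 0 0 0 0 0;0 0 0 0 0 0;0 0 0 0 0 0;0 0 0 0 0 0;0 0 0 0 0 0' -1 30;python3 go.py 440,270,115,164 two,0,-41,115,180
```

```text
ee_pos: [439.3, 269.3, -9.2]
force: [-0.3, 0.5, 0.1]
gripper_width: 91.3
time_s: 13.87
ee_pos: [439.5, 269.6, -9.0]
ee_rot: [-179.9, -0.1, 163.9]
force: [0.5, 1.0, 1.3]
gripper_width: 43.8
now [439.5 269.6  -9. ] [-1.799e+02 -1.000e-01  1.639e+02] w 43.8 t 13.87
440,270,115,164 -0.000 0.001 -0.248 -0.001 -0.001 -0.001 rows 3.0
two,0,-41,115,180 -0.572 -0.767 -0.248 -0.001 -0.001 -0.135 rows 11.8
```

Gripped at 43.8 mm, matching the adapter's 44 mm width. I'll lift and carry it.

```bash
python3 -m jog '0 0 -0.06 0 0 0;0 0 -0.12 0 0 0;0 0 -0.2 0 0 0;0 0 -0.248 0 0 0;-0.572 -0.767 -0.248 0 0 -0.135;-0.572 -0.767 -0.248 0 0 -0.135;-0.572 -0.767 -0.248 0 0 -0.135;-0.572 -0.767 -0.248 0 0 -0.135;-0.572 -0.767 -0.248 0 0 -0.135;-0.572 -0.767 -0.248 0 0 -0.135;-0.572 -0.767 -0.248 0 0 -0.135;-0.572 -0.767 -0.248 0 0 -0.135;-0.572 -0.767 -0.248 0 0 -0.135;-0.572 -0.767 -0.248 0 0 -0.135;-0.572 -0.767 -0.248 0 0 -0.135;-0.572 -0.767 -0.248 0 0 -0.135;-0.572 -0.767 -0.248 0 0 -0.135;-0.572 -0.767 -0.248 0 0 -0.135;-0.572 -0.767 -0.248 0 0 -0.135'; python3 go.py two,0,-41,30,180 two,0,-41,-5,180
```

```text
time_s: 15.45
ee_pos: [607.4, -177.4, 114.3]
ee_rot: [-180.0, -0.3, 176.0]
force: [0.1, -0.0, -2.1]
gripper_width: 44.1
now [ 607.4 -177.4  114.3] [-180.    -0.3  176. ] w 44.1 t 15.45
two,0,-41,30,180 -0.002 -0.001 0.169 -0.000 -0.003 -0.001 rows 2.0
two,0,-41,-5,180 -0.003 -0.001 0.239 -0.000 -0.003 -0.001 rows 2.9
```

```bash
python3 -m jog '-0.002 0 0.1 0 -0.003 0;-0.002 0 0.17 0 -0.003 0;-0.002 0 0.22 0 -0.003 0;-0.002 0 0.238 0 -0.003 0;-0.002 0 0.24 0 -0.003 0;-0.002 0 0.24 0 -0.003 0' |egrep 'pos|force|wid'; python3 -m jog '0 0 0 0 0 0;0 0 0 0 0 0;0 0 0 0 0 0;0 0 0 0 0 0;0 0 0 0 0 0' 0.35;python3 go.py two,0,-41,115,180 573.3,358,115,163 573.3,358,38,163
```

```text
ee_pos: [607.9, -176.1, -5.3]
force: [0.9, -0.7, -1.2]
gripper_width: 43.8
time_s: 16.37
ee_pos: [608.1, -176.2, -4.8]
ee_rot: [-180.0, 0.0, 176.1]
force: [0.6, 0.5, -0.3]
gripper_width: 61.6
now [ 608.1 -176.2   -4.8] [-180.     0.   176.1] w 61.6 t 16.37
two,0,-41,115,180 -0.001 -0.003 -0.240 -0.000 0.000 0.000 rows 2.9
573.3,358,115,163 0.141 1.061 -0.240 -0.000 0.001 0.146 rows 13.2
573.3,358,38,163 0.141 1.061 -0.086 -0.000 0.001 0.146 rows 12.9
```

```bash
python3 -m jog '0 0 -0.1 0 0 0;0 0 -0.18 0 0 0;0 0 -0.24 0 0 0;0.133 1 -0.24 0 0 0.146;0.133 1 -0.24 0 0 0.146;0.133 1 -0.24 0 0 0.146;0.133 1 -0.24 0 0 0.146;0.133 1 -0.24 0 0 0.146;0.133 1 -0.24 0 0 0.146;0.133 1 -0.24 0 0 0.146;0.133 1 -0.24 0 0 0.146;0.133 1 -0.24 0 0 0.146;0.133 1 -0.24 0 0 0.146;0.133 1 -0.24 0 0 0.146;0.133 1 -0.24 0 0 0.146;0.133 1 -0.24 0 0 0.146' 1 30|egrep 'time|pos';python3 wf.py camera 573.3 358 0 wrist scene;python3 wf.py adapter 608 -176 -4 scene top;  python3 go.py 573.3,358,115,163 573.3,358,38,163
```

```text
time_s: 17.7
ee_pos: [574.4, 334.0, 114.8]
camera wrist [572.8 356.2   2.6] 0.025
camera scene [574.5 358.5  12.5] 0.249
adapter scene [ 631.7 -186.8  -37.3] 0.362
adapter top [ 627.1 -155.7   -2.1] 0.272
now [575.2 326.1 114.7] [-179.9    0.   163. ] w 91.2 t 17.9
573.3,358,115,163 0.022 0.060 -0.001 -0.001 0.000 0.000 rows 0.8
573.3,358,38,163 0.022 0.060 0.153 -0.001 0.000 0.000 rows 2.0
```

```bash
python3 -m jog '0.022 0.06 0 0 0 0;0.022 0.06 0 0 0 0;0.022 0.06 0 0 0 0;0.022 0.06 0.06 0 0 0;0.022 0.06 0.12 0 0 0;0.022 0.06 0.16 0 0 0;0.022 0.06 0.16 0 0 0;0.022 0.06 0.16 0 0 0' 1 25|egrep 'pos|force|wid'; python3 -m jog '0 0 0 0 0 0;0 0 0 0 0 0;0 0 0 0 0 0;0 0 0 0 0 0;0 0 0 0 0 0;0 0 0 0 0 0;0 0 0 0 0 0;0 0 0 0 0 0;0 0 0 0 0 0;0 0 0 0 0 0' -1 25;python3 go.py 573.3,358,140,163 two,0,49,140,180
```

```text
ee_pos: [573.3, 355.9, 34.1]
force: [0.3, 0.7, 0.6]
gripper_width: 91.2
time_s: 19.4
ee_pos: [573.6, 356.4, 34.5]
ee_rot: [-179.9, -0.0, 162.9]
force: [-0.9, 0.5, 1.3]
gripper_width: 45.5
now [573.6 356.4  34.5] [-179.9   -0.   162.9] w 45.5 t 19.4
573.3,358,140,163 0.001 0.002 -0.211 -0.002 -0.000 -0.001 rows 2.5
two,0,49,140,180 -0.339 -0.826 -0.209 -0.002 -0.000 -0.147 rows 11.0
```

```bash
python3 -m jog '0 0 -0.04 0 0 0;0 0 -0.1 0 0 0;0 0 -0.16 0 0 0;0 0 -0.21 0 0 0;-0.02 -0.05 -0.21 0 0 0;-0.06 -0.11 -0.21 0 0 -0.02;-0.09 -0.18 -0.21 0 0 -0.03;-0.12 -0.25 -0.21 0 0 -0.05;-0.339 -0.826 -0.21 0 0 -0.147;-0.339 -0.826 -0.21 0 0 -0.147;-0.339 -0.826 -0.21 0 0 -0.147;-0.339 -0.826 -0.21 0 0 -0.147;-0.339 -0.826 -0.21 0 0 -0.147;-0.339 -0.826 -0.21 0 0 -0.147;-0.339 -0.826 -0.21 0 0 -0.147;-0.339 -0.826 -0.21 0 0 -0.147;-0.339 -0.826 -0.21 0 0 -0.147;-0.339 -0.826 -0.21 0 0 -0.147;-0.339 -0.826 -0.21 0 0 -0.147'|egrep 'time|pos|rot|wid'; python3 -m jog '0 0 0 0 0 0;0 0 0 0 0 0'|egrep pos; python3 go.py two,0,49,140,180 two,0,49,38.5,180
python3 - <<'E'
from workcell import *
import cv2
cv2.imwrite('pics/w7.png',grab_frame('wrist')[:,:,::-1])
E
```

```text
time_s: 20.98
ee_pos: [613.7, -87.2, 139.8]
ee_rot: [-179.9, -0.1, 176.1]
gripper_width: 45.8
ee_pos: [613.4, -85.7, 139.6]
now [613.4 -85.7 139.6] [-179.9   -0.2  176.2] w 45.5 t 21.15
two,0,49,140,180 -0.002 -0.005 -0.001 -0.001 -0.002 0.002 rows 0.1
two,0,49,38.5,180 -0.003 -0.004 0.202 -0.001 -0.002 0.002 rows 2.4
```

View pics/w7.png

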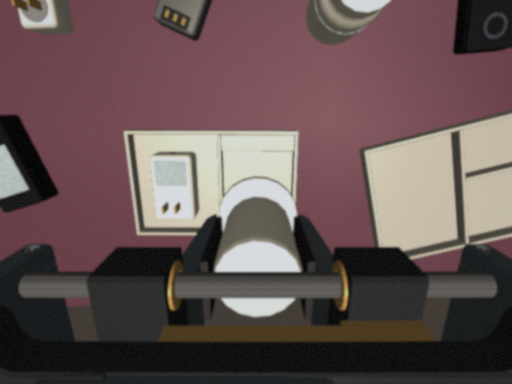

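The adapter lies flat in the large bay (about 173,187). The camera hangs upright over the square bay, and I'll lower it slowly.

```bash
python3 -m jog '-0.002 -0.005 0.04 0 -0.002 0.002;-0.002 -0.005 0.1 0 -0.002 0.002;-0.002 -0.005 0.15 0 -0.002 0.002;-0.002 -0.005 0.18 0 -0.002 0.002;-0.002 -0.005 0.19 0 -0.002 0.002;-0.002 -0.005 0.198 0 -0.002 0.002;-0.002 -0.005 0.203 0 -0.002 0.002;-0.002 -0.005 0.203 0 -0.002 0.002' |egrep 'pos|force|wid'; python3 -m jog '0 0 0 0 0 0;0 0 0 0 0 0;0 0 0 0 0 0;0 0 0 0 0 0;0 0 0 0 0 0;0 0 0 0 0 0' 0.7;python3 go.py two,0,49,140,180 430.3,-279,140,176 430.3,-279,-8,176
```

```text
ee_pos: [614.6, -88.3, 38.8]
force: [0.5, 0.9, -1.5]
gripper_width: 45.8
time_s: 22.37
ee_pos: [614.8, -88.3, 39.2]
ee_rot: [-179.9, 0.1, 176.1]
force: [0.3, 0.6, 0.7]
gripper_width: 77.7
now [614.8 -88.3  39.2] [-1.799e+02  1.000e-01  1.761e+02] w 77.7 t 22.37
two,0,49,140,180 0.001 0.000 -0.202 -0.001 0.001 -0.000 rows 2.4
430.3,-279,140,176 0.342 -0.406 -0.202 -0.001 0.001 0.001 rows 6.8
430.3,-279,-8,176 0.342 -0.405 0.094 -0.001 0.001 0.001 rows 6.5
```

```bash
python3 -m jog '0 0 -0.06 0 0 0;0 0 -0.14 0 0 0;0 0 -0.2 0 0 0;0.342 -0.406 -0.2 0 0 0.01;0.342 -0.406 -0.2 0 0 0.01;0.342 -0.406 -0.2 0 0 0.01;0.342 -0.406 -0.2 0 0 0.01;0.342 -0.406 -0.2 0 0 0.01;0.342 -0.406 -0.2 0 0 0.01;0.342 -0.406 -0.1 0 0 0.01;0.342 -0.406 -0.04 0 0 0.01;0.342 -0.406 -0.04 0 0 0.01;0.342 -0.406 -0.04 0 0 0.01;0.342 -0.406 -0.04 0 0 0.01' 1 25|egrep 'time|pos';python3 wf.py plug 430.3 -279 -5 wrist scene; python3 go.py 430.3,-279,-8,175
```

```text
time_s: 23.53
ee_pos: [431.7, -279.6, 60.6]
plug wrist [ 431.4 -277.2   -4.4] 0.069
plug scene [ 429.  -279.5    1. ] 0.398
now [ 432.4 -279.8   61.4] [-179.8    0.3  175.3] w 91.1 t 23.63
430.3,-279,-8,175 0.005 0.002 0.139 -0.002 0.004 0.003 rows 1.7
```

```bash
python3 -m jog '0.004 0.003 0.07 -0.002 0.004 0.003;0.004 0.003 0.12 -0.002 0.004 0.003;0.004 0.003 0.138 -0.002 0.004 0.003;0.004 0.003 0.138 -0.002 0.004 0.003;0.004 0.003 0.138 -0.002 0.004 0.003' 1 25|egrep 'pos|force|wid'; python3 -m jog '0 0 0 0 0 0;0 0 0 0 0 0;0 0 0 0 0 0;0 0 0 0 0 0;0 0 0 0 0 0;0 0 0 0 0 0;0 0 0 0 0 0;0 0 0 0 0 0;0 0 0 0 0 0;0 0 0 0 0 0;0 0 0 0 0 0' -1 25;python3 go.py 430.3,-279,140,175 three,-41,50,140,180
```

```text
ee_pos: [432.0, -278.7, -6.6]
force: [0.3, -1.2, -0.2]
gripper_width: 91.7
time_s: 24.97
ee_pos: [432.0, -278.6, -6.6]
ee_rot: [-179.9, 0.1, 175.0]
force: [0.8, 0.1, 0.1]
gripper_width: 34.0
now [ 432.  -278.6   -6.6] [-1.799e+02  1.000e-01  1.750e+02] w 34.0 t 24.97
430.3,-279,140,175 0.003 -0.001 -0.293 -0.001 0.001 0.000 rows 3.5
three,-41,50,140,180 -0.225 0.943 -0.294 -0.001 0.001 -0.176 rows 12.1
```

```bash
python3 -m jog '0 0 -0.06 0 0 0;0 0 -0.14 0 0 0;0 0 -0.22 0 0 0;0 0 -0.293 0 0 0;-0.225 0.943 -0.293 0 0 -0.176;-0.225 0.943 -0.293 0 0 -0.176;-0.225 0.943 -0.293 0 0 -0.176;-0.225 0.943 -0.293 0 0 -0.176;-0.225 0.943 -0.293 0 0 -0.176;-0.225 0.943 -0.293 0 0 -0.176;-0.225 0.943 -0.293 0 0 -0.176;-0.225 0.943 -0.293 0 0 -0.176;-0.225 0.943 -0.293 0 0 -0.176;-0.225 0.943 -0.293 0 0 -0.176;-0.225 0.943 -0.293 0 0 -0.176;-0.225 0.943 -0.293 0 0 -0.176;-0.225 0.943 -0.293 0 0 -0.176;-0.225 0.943 -0.293 0 0 -0.176;-0.225 0.943 -0.293 0 0 -0.176;-0.225 0.943 -0.293 0 0 -0.176'|egrep 'time|pos|rot|wid'; python3 go.py three,-41,50,140,180 three,-41,50,-3,180
```

```text
time_s: 26.63
ee_pos: [584.3, 180.3, 139.2]
ee_rot: [-179.9, -0.0, -169.2]
gripper_width: 33.9
now [584.3 180.3 139.2] [-179.9   -0.  -169.2] w 33.9 t 26.63
three,-41,50,140,180 -0.001 0.002 -0.002 -0.001 -0.000 -0.001 rows 0.0
three,-41,50,-3,180 -0.001 0.003 0.284 -0.001 -0.000 -0.001 rows 3.4
```

```bash
python3 -m jog '-0.001 0.002 0.08 0 0 0;-0.001 0.002 0.16 0 0 0;-0.001 0.002 0.23 0 0 0;-0.001 0.002 0.265 0 0 0;-0.001 0.002 0.284 0 0 0;-0.001 0.002 0.284 0 0 0;-0.001 0.002 0.284 0 0 0' |egrep 'pos|force|wid'; python3 -m jog '0 0 0 0 0 0;0 0 0 0 0 0;0 0 0 0 0 0;0 0 0 0 0 0;0 0 0 0 0 0' 0.1;python3 go.py three,-41,50,140,180 427,-144,140,151.5 427,-144,60,151.5
```

```text
ee_pos: [585.0, 180.1, -2.2]
force: [0.8, -0.7, -0.3]
gripper_width: 33.7
time_s: 27.63
ee_pos: [585.2, 180.1, -1.8]
ee_rot: [-179.9, 0.1, -169.3]
force: [-0.0, -1.1, 0.4]
gripper_width: 49.8
now [585.2 180.1  -1.8] [-1.799e+02  1.000e-01 -1.693e+02] w 49.8 t 27.63
three,-41,50,140,180 0.000 0.002 -0.284 -0.001 0.001 -0.002 rows 3.4
427,-144,140,151.5 0.431 -0.579 -0.283 -0.001 0.001 0.436 rows 9.3
427,-144,60,151.5 0.431 -0.578 -0.123 -0.001 0.001 0.436 rows 8.8
```

```bash
python3 -m jog '0 0 -0.06 0 0 0;0 0 -0.14 0 0 0;0 0 -0.22 0 0 0;0 0 -0.283 0 0 0;0.431 -0.579 -0.283 0 0 0.436;0.431 -0.579 -0.283 0 0 0.436;0.431 -0.579 -0.283 0 0 0.436;0.431 -0.579 -0.283 0 0 0.436;0.431 -0.579 -0.283 0 0 0.436;0.431 -0.579 -0.283 0 0 0.436;0.431 -0.579 -0.283 0 0 0.436;0.431 -0.579 -0.283 0 0 0.436;0.431 -0.579 -0.283 0 0 0.436;0.431 -0.579 -0.283 0 0 0.436;0.431 -0.579 -0.2 0 0 0.436;0.431 -0.579 -0.123 0 0 0.436;0.431 -0.579 -0.123 0 0 0.436;0.431 -0.579 -0.123 0 0 0.436' 1 25|egrep 'time|pos';python3 wf.py battery 427 -144 -29 wrist; python3 go.py 427,-144,-8,151.5
```

```text
time_s: 29.13
ee_pos: [426.2, -143.4, 59.2]
battery wrist [ 430.2 -143.3  -28.4] 0.079
now [ 427.9 -144.    60.7] [-1.800e+02  1.000e-01  1.515e+02] w 90.8 t 29.18
427,-144,-8,151.5 0.002 -0.001 0.137 -0.000 0.002 0.000 rows 1.6
```

```bash
python3 -m jog '0 0 0.07 0 0.002 0;-0.002 0 0.12 0 0.002 0;-0.003 0 0.136 0 0.002 0;-0.003 0 0.137 0 0.002 0;-0.003 0 0.137 0 0.002 0' 1 25|egrep 'pos|force|wid'; python3 -m jog '0 0 0 0 0 0;0 0 0 0 0 0;0 0 0 0 0 0;0 0 0 0 0 0;0 0 0 0 0 0;0 0 0 0 0 0;0 0 0 0 0 0;0 0 0 0 0 0;0 0 0 0 0 0;0 0 0 0 0 0;0 0 0 0 0 0' -1 25;python3 go.py 427,-144,140,152 three,29,50,140,180
```

```text
ee_pos: [430.9, -145.1, -6.3]
force: [0.2, 1.3, 0.8]
gripper_width: 91.3
time_s: 30.52
ee_pos: [430.9, -145.1, -6.3]
ee_rot: [-180.0, 0.1, 151.5]
force: [0.4, 0.1, 1.5]
gripper_width: 41.8
now [ 430.9 -145.1   -6.3] [-1.800e+02  1.000e-01  1.515e+02] w 41.8 t 30.52
427,-144,140,152 0.007 -0.002 -0.293 -0.000 0.001 -0.005 rows 3.5
three,29,50,140,180 -0.068 0.809 -0.293 -0.001 0.001 -0.437 rows 10.3
```

```bash
python3 -m jog '0 0 -0.06 0 0 0;0 0 -0.14 0 0 0;0 0 -0.22 0 0 0;0 0 -0.293 0 0 0;-0.068 0.809 -0.293 0 0 -0.437;-0.068 0.809 -0.293 0 0 -0.437;-0.068 0.809 -0.293 0 0 -0.437;-0.068 0.809 -0.293 0 0 -0.437;-0.068 0.809 -0.293 0 0 -0.437;-0.068 0.809 -0.293 0 0 -0.437;-0.068 0.809 -0.293 0 0 -0.437;-0.068 0.809 -0.293 0 0 -0.437;-0.068 0.809 -0.293 0 0 -0.437;-0.068 0.809 -0.293 0 0 -0.437;-0.068 0.809 -0.293 0 0 -0.437;-0.068 0.809 -0.293 0 0 -0.437;-0.068 0.809 -0.293 0 0 -0.437;-0.068 0.809 -0.293 0 0 -0.437'|egrep 'time|pos|rot|wid'; python3 go.py three,29,50,140,180 three,29,50,-2.5,180
python3 - <<'E'
from workcell import *
import cv2
cv2.imwrite('pics/w8.png',grab_frame('wrist')[:,:,::-1])
E
```

```text
time_s: 32.02
ee_pos: [652.5, 193.1, 139.9]
ee_rot: [-179.9, -0.0, -169.2]
gripper_width: 41.8
now [652.5 193.1 139.9] [-179.9   -0.  -169.2] w 41.8 t 32.02
three,29,50,140,180 -0.002 0.003 -0.000 -0.001 -0.000 -0.001 rows 0.0
three,29,50,-2.5,180 -0.002 0.003 0.285 -0.001 -0.000 -0.001 rows 3.4
```

View pics/w8.png

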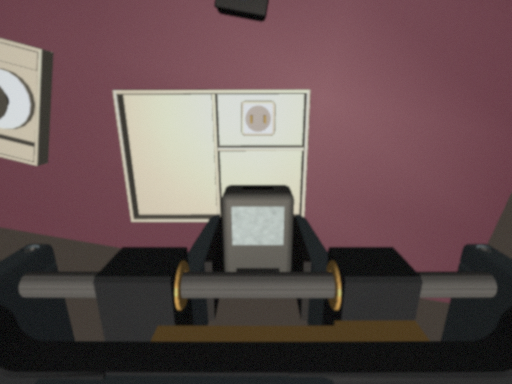

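The plug is centred in the small bay (258,118) and the battery is held squarely. I'll lower it now.

```bash
python3 -m jog '-0.002 0.003 0.08 0 0 0;-0.002 0.003 0.16 0 0 0;-0.002 0.003 0.23 0 0 0;-0.002 0.003 0.265 0 0 0;-0.002 0.003 0.285 0 0 0;-0.002 0.003 0.285 0 0 0;-0.002 0.003 0.285 0 0 0' |egrep 'pos|force|wid'; python3 -m jog '0 0 0 0 0 0;0 0 0 0 0 0;0 0 0 0 0 0;0 0 0 0 0 0;0 0 0 0 0 0' 0.25;python3 go.py three,29,50,115,180 436.2,142.5,100,180.5 436.2,142.5,60,180.5
```

```text
ee_pos: [653.6, 193.4, -1.4]
force: [0.4, -0.6, -1.5]
gripper_width: 42.0
time_s: 33.07
ee_pos: [653.6, 193.4, -1.3]
ee_rot: [-179.9, 0.1, -169.3]
force: [0.2, 0.8, 0.4]
gripper_width: 56.9
now [653.6 193.4  -1.3] [-1.799e+02  1.000e-01 -1.693e+02] w 56.9 t 33.07
three,29,50,115,180 -0.000 0.002 -0.233 -0.001 0.001 -0.002 rows 2.8
436.2,142.5,100,180.5 0.446 -0.020 -0.203 -0.001 0.001 0.113 rows 5.9
436.2,142.5,60,180.5 0.446 -0.019 -0.123 -0.001 0.001 0.113 rows 5.6
```

```bash
python3 -m jog '0 0 -0.06 0 0 0;0 0 -0.14 0 0 0;0 0 -0.2 0 0 0'|egrep pos; python3 go.py  436.2,142.5,60,180.5
```

```text
ee_pos: [653.7, 193.7, 100.7]
now [653.7 193.7 100.7] [-1.799e+02  1.000e-01 -1.693e+02] w 56.9 t 33.32
436.2,142.5,60,180.5 0.447 -0.020 0.080 -0.001 0.001 0.114 rows 5.4
```

```bash
python3 -m jog '0.447 -0.02 0 0 0 0.114;0.447 -0.02 0 0 0 0.114;0.447 -0.02 0 0 0 0.114;0.447 -0.02 0 0 0 0.114;0.447 -0.02 0 0 0 0.114;0.447 -0.02 0.08 0 0 0.114;0.447 -0.02 0.08 0 0 0.114;0.447 -0.02 0.08 0 0 0.114;0.447 -0.02 0.08 0 0 0.114' 1 25|egrep 'time|pos';python3 wf.py doorbell 436.2 142.5 0.5 wrist; python3 go.py 436.2,142.5,-8,180.5
```

```text
time_s: 34.07
ee_pos: [438.9, 143.1, 61.4]
doorbell wrist [439.6 143.7   0.5] 0.055
now [439.5 143.2  61.6] [-180.     0.4 -179.5] w 91.1 t 34.12
436.2,142.5,-8,180.5 0.008 -0.001 0.139 -0.000 0.004 -0.001 rows 1.7
```

```bash
python3 -m jog '0.004 0 0.07 0 0.004 0;0.004 0 0.12 0 0.004 0;0.004 0 0.138 0 0.004 0;0.004 0 0.138 0 0.004 0;0.004 0 0.138 0 0.004 0' 1 25|egrep 'pos|force|wid'; python3 -m jog '0 0 0 0 0 0;0 0 0 0 0 0;0 0 0 0 0 0;0 0 0 0 0 0;0 0 0 0 0 0;0 0 0 0 0 0;0 0 0 0 0 0;0 0 0 0 0 0;0 0 0 0 0 0;0 0 0 0 0 0' -1 30;python3 go.py 437,142.5,110,180.5 three,0,-48,110,180
```

```text
ee_pos: [439.6, 143.7, -6.9]
force: [-0.3, 0.9, -0.1]
gripper_width: 91.3
time_s: 35.37
ee_pos: [439.6, 143.7, -6.8]
ee_rot: [180.0, 0.1, -179.6]
force: [-0.4, -0.2, 3.2]
gripper_width: 47.8
now [439.6 143.7  -6.8] [ 1.800e+02  1.000e-01 -1.796e+02] w 47.8 t 35.37
437,142.5,110,180.5 0.005 -0.002 -0.234 0.000 0.001 -0.001 rows 2.8
three,0,-48,110,180 -0.407 -0.105 -0.233 0.000 0.001 -0.116 rows 5.8
```

```bash
python3 -m jog '0 0 -0.06 0 0 0;0 0 -0.14 0 0 0;0 0 -0.2 0 0 0;0 0 -0.234 0 0 0;-0.407 -0.105 -0.234 0 0 -0.116;-0.407 -0.105 -0.234 0 0 -0.116;-0.407 -0.105 -0.234 0 0 -0.116;-0.407 -0.105 -0.234 0 0 -0.116;-0.407 -0.105 -0.234 0 0 -0.116;-0.407 -0.105 -0.234 0 0 -0.116;-0.407 -0.105 -0.234 0 0 -0.116;-0.407 -0.105 -0.234 0 0 -0.116;-0.407 -0.105 -0.234 0 0 -0.116;-0.407 -0.105 -0.234 0 0 -0.116'|egrep 'time|pos|rot|wid'; python3 go.py three,0,-48,110,180 three,0,-48,-3,180
```

```text
time_s: 36.53
ee_pos: [641.9, 93.2, 110.5]
ee_rot: [180.0, 0.0, -169.1]
gripper_width: 47.6
now [641.9  93.2 110.5] [ 180.     0.  -169.1] w 47.6 t 36.53
three,0,-48,110,180 -0.003 -0.001 0.001 0.000 0.000 0.000 rows 0.0
three,0,-48,-3,180 -0.003 -0.001 0.227 0.000 0.000 0.000 rows 2.7
```

```bash
python3 -m jog '-0.003 -0.001 0.08 0 0 0;-0.003 -0.001 0.15 0 0 0;-0.003 -0.001 0.2 0 0 0;-0.003 -0.001 0.22 0 0 0;-0.003 -0.001 0.227 0 0 0;-0.003 -0.001 0.227 0 0 0;-0.003 -0.001 0.227 0 0 0' |egrep 'pos|force|wid'; python3 -m jog '0 0 0 0 0 0;0 0 0 0 0 0;0 0 0 0 0 0;0 0 0 0 0 0;0 0 0 0 0 0' 0.38;python3 -m jog '0 0 -0.06 0 0 0;0 0 -0.14 0 0 0;0 0 -0.25 0 0 0;0 0 -0.25 0 0 0;0.5 0 -0.3 0 0 0;0.5 0 -0.3 0 0 0;0.5 0 -0.3 0 0 0;0.5 0 -0.3 0 0 0;0.5 0 -0.3 0 0 0;0.5 0 -0.3 0 0 0;0.5 0 -0.3 0 0 0;0.5 0 -0.3 0 0 0;0.5 0 -0.3 0 0 0'
python3 - <<'E'
from workcell import *
import cv2,numpy as np
s=grab_frame('scene')[:,:,::-1]; t=grab_frame('top')[:,:,::-1]
cv2.imwrite('pics/s9.png',s);cv2.imwrite('pics/t9.png',t)
a=cv2.resize(s[100:384,90:400],(400,366),interpolation=cv2.INTER_CUBIC);b=cv2.resize(t[40:250,50:470],(800,400),interpolation=cv2.INTER_CUBIC)
cv2.imwrite('pics/v9.png',cv2.resize(s[130:370,100:420],(800,600),interpolation=cv2.INTER_CUBIC));cv2.imwrite('pics/v9t.png',b)
E
```

```text
ee_pos: [644.8, 93.4, -1.1]
force: [-0.4, -0.9, -2.2]
gripper_width: 47.7
time_s: 37.53
ee_pos: [645.1, 93.4, -0.6]
ee_rot: [-180.0, 0.3, -169.1]
force: [0.2, 1.2, -1.0]
gripper_width: 62.7
time_s: 38.62
ee_pos: [400.0, 45.9, 148.8]
ee_rot: [-180.0, 0.4, -169.1]
force: [0.1, -0.5, 0.1]
gripper_width: 63.1
```

View pics/v9.png

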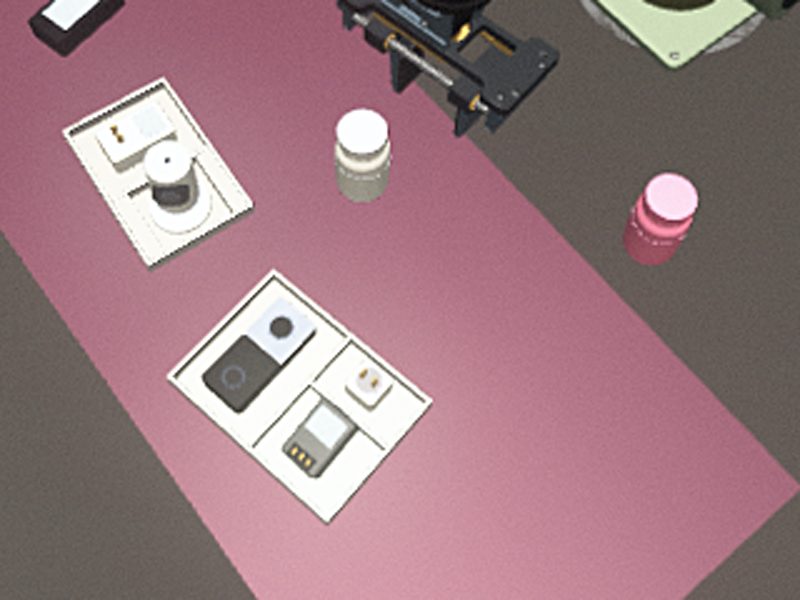

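View pics/v9t.png

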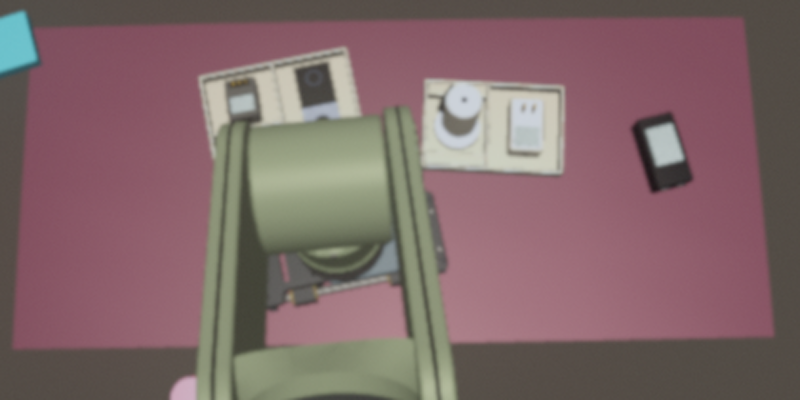

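```bash
python3 - <<'E'
from workcell import *
from h import *
T=dict(three=(634.3,140,10.9),two=(611,-136.9,-3.9))
for n in('scene','top'):
    grab_frame(n);c=calibration(n)
    for q,t,b in(('doorbell','three',(0,-48)),('battery','three',(29,50)),('plug','three',(-41,50)),('adapter','two',(0,-41)),('camera','two',(0,49)),('bottle',None,(449.4,-2.9)),('brick',None,(571,-358))):
        for d in tip_of(q,n)[:2]:
            w=unproj(d['location'],c,3 if t else 0)
            if t:
                a=np.radians(T[t][2]);v=w-T[t][:2];w=np.array([v[0]*np.cos(a)+v[1]*np.sin(a),-v[0]*np.sin(a)+v[1]*np.cos(a)])
            print(n,q,round(d['confidence'],2),(w-b).round(1))
E
python3 wf.py bottle 449.4 -2.9 0 scene
```

```text
scene doorbell 0.56 [ 0.1 -9. ]
scene battery 0.93 [-7.  -8.7]
scene battery 0.48 [-111.2 -354.1]
scene plug 0.5 [-6.2 -4.8]
scene adapter 0.61 [-2.6 -0.3]
scene camera 0.59 [ 3.8 -4.8]
scene bottle 0.76 [-173.6  238.7]
scene bottle 0.71 [6.7 0.4]
scene brick 0.68 [ 8.7 -0. ]
scene brick 0.47 [ 42.3 263.7]
top doorbell 0.93 [-1.4 -4.4]
top doorbell 0.32 [ -75.9 -210.1]
top battery 0.87 [-10.9  -6.5]
top adapter 0.92 [-1.8  0.5]
top camera 0.65 [-2.8 -0.1]
top bottle 0.73 [-188.2  238.1]
top brick 0.95 [3.3 1.5]
top brick 0.26 [ 70.7 447.5]
bottle scene [449.4  -3.2   7.1] 0.035
```

Run:
```python
from workcell import *
from h import *
a=np.radians(10.9)
for n in('scene','top'):
    im=grab_frame(n);c=calibration(n)
    g=cv2.resize(im,None,fx=U,fy=U,interpolation=cv2.INTER_CUBIC).mean(2).astype(np.uint8)
    p=(653.3,194.6,10.9)
    s=cv2.dilate(sil('battery',p,c,g.shape),np.ones((35,35)))
    v=g[s>0];t=cv2.threshold(v,0,1,cv2.THRESH_OTSU)[0]
    k=((g<t)&(s>0)).astype(np.uint8)
    k=cv2.morphologyEx(k,cv2.MORPH_OPEN,np.ones((11,11)));l,lab,st,_=cv2.connectedComponentsWithStats(k)
    k=(lab==1+st[1:,4].argmax()).astype(np.uint8);k=cv2.morphologyEx(k,cv2.MORPH_CLOSE,np.ones((25,25)))
    x,f=fit('battery',p,[(k,c)]);w=x[:2]-[634.3,140]
    print(n,t,x.round(1),round(f,3),'tray',(w[0]*np.cos(a)+w[1]*np.sin(a)).round(1),(-w[0]*np.sin(a)+w[1]*np.cos(a)).round(1))
    cv2.imwrite(f'pics/b_{n}.png',k*255)
    i=im[:,:,::-1].copy()
    for q in place(M['battery'][0]+[0,0,3],653.3,194.6,10.9): cv2.circle(i,tuple(proj([q],c)[0].round().astype(int)),0,(0,0,255),-1)
    for q in place(box(78,92,0,3),634.3+29*np.cos(a)-50*np.sin(a),140+29*np.sin(a)+50*np.cos(a),10.9): cv2.circle(i,tuple(proj([q],c)[0].round().astype(int)),0,(0,255,0),-1)
    if n=='scene': z=cv2.resize(i[270:350,190:290],(800,600),interpolation=cv2.INTER_NEAREST);cv2.imwrite('pics/v10.png',z)
```

```text
scene 199.0 [654.1 190.2  12.6] 0.601 tray 28.9 45.5
top 146.0 [615.9 192.9 -68.6] 0.497 tray -8.0 55.4
```

View pics/v10.png

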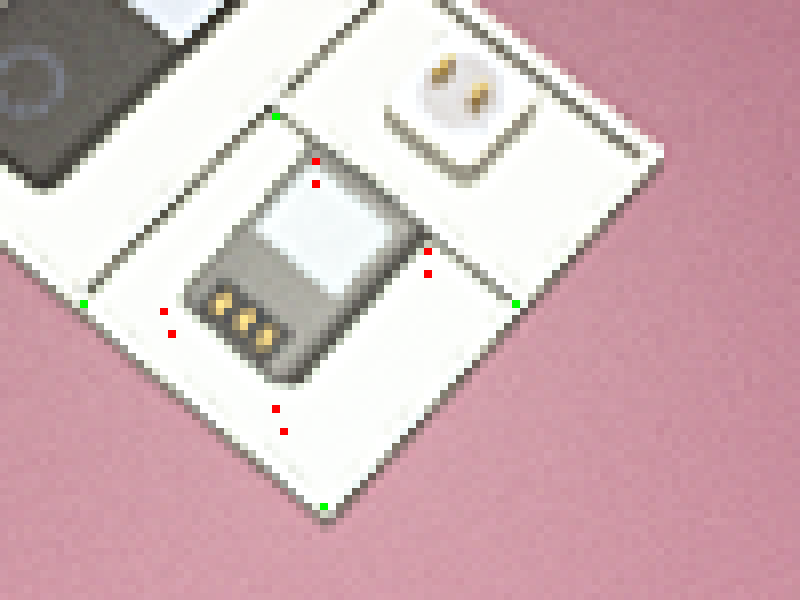

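The battery sits about 6–8 mm toward the plug divider, and the limit is 12 mm. There's plenty of time, so I'll re-grip it and centre it.

```bash
python3 go.py three,24,48,110,180 three,24,48,-1.5,180
```

```text
now [398.9  45.8 148.2] [-180.     0.3 -169.1] w 62.9 t 39.67
three,24,48,110,180 -0.546 0.192 0.079 -0.000 0.003 0.000 rows 7.0
three,24,48,-1.5,180 -0.544 0.192 0.302 -0.000 0.003 0.000 rows 7.8
```

```bash
python3 -m jog '-0.546 0.192 0.079 0 0.003 0;-0.546 0.192 0.079 0 0.003 0;-0.546 0.192 0.079 0 0.003 0;-0.546 0.192 0.079 0 0.003 0;-0.546 0.192 0.079 0 0.003 0;-0.546 0.192 0.079 0 0.003 0;-0.546 0.192 0.079 0 0.003 0;-0.546 0.192 0.079 0 0.003 0;-0.546 0.192 0.079 0 0.003 0;-0.546 0.192 0.079 0 0.003 0;-0.546 0.192 0.079 0 0.003 0' 0.24 20|egrep 'pos|wid'; python3 go.py three,24,48,60,180 three,24,48,-1.5,180
python3 - <<'E'
from workcell import *
import cv2
cv2.imwrite('pics/w11.png',grab_frame('wrist')[:,:,::-1])
E
```

```text
ee_pos: [647.8, 191.2, 110.5]
gripper_width: 56.4
now [647.8 191.2 110.5] [-180.    -0.  -169.1] w 56.4 t 40.58
three,24,48,60,180 -0.002 0.001 0.101 -0.000 -0.000 0.000 rows 1.2
three,24,48,-1.5,180 -0.002 0.001 0.224 -0.000 -0.000 0.000 rows 2.7
```

View pics/w11.png

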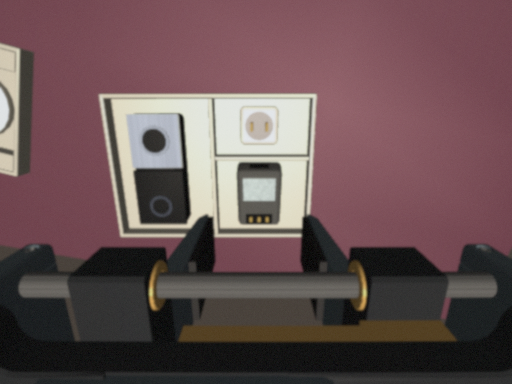

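The battery lies flat in its bay, centred between the fingers (column 259) and only a few mm toward the divider. I'll shift it about 4 mm.

```bash
python3 -m jog '-0.002 0.001 0.08 0 0 0;-0.002 0.001 0.15 0 0 0;-0.002 0.001 0.2 0 0 0;-0.002 0.001 0.222 0 0 0;-0.002 0.001 0.222 0 0 0;-0.002 0.001 0.222 0 0 0' |egrep 'pos|force'; python3 -m jog '0 0 0 0 0 0;0 0 0 0 0 0;0 0 0 0 0 0;0 0 0 0 0 0;0 0 0 0 0 0;0 0 0 0 0 0' -1 20|egrep 'force|wid'; python3 -m jog '0 0 -0.006 0 0 0;0 0 -0.006 0 0 0;-0.004 0 -0.006 0 0 0;-0.008 0 -0.006 0 0 0;-0.008 0 -0.006 0 0 0;-0.008 0 -0.003 0 0 0;-0.008 0 0 0 0 0;-0.008 0 0 0 0 0'|egrep 'pos|force|wid';python3 -m jog '0 0 0 0 0 0;0 0 0 0 0 0;0 0 0 0 0 0;0 0 0 0 0 0;0 0 0 0 0 0' 0.22|egrep 'pos|force|wid';python3 -m jog '0 0 -0.06 0 0 0;0 0 -0.14 0 0 0;0 0 -0.25 0 0 0;0 0 -0.25 0 0 0;0.5 0 -0.3 0 0 0;0.5 0 -0.3 0 0 0;0.5 0 -0.3 0 0 0;0.5 0 -0.3 0 0 0;0.5 0 -0.3 0 0 0;0.5 0 -0.3 0 0 0;0.5 0 -0.3 0 0 0;0.5 0 -0.3 0 0 0;0.5 0 -0.3 0 0 0;0.5 0 -0.3 0 0 0'
python3 - <<'E'
from workcell import *
from h import *
a=np.radians(10.9)
for n in('scene','top'):
    cv2.imwrite(f'pics/end_{n}.png',grab_frame(n)[:,:,::-1]);c=calibration(n)
    for q,b in(('doorbell',(0,-48)),('battery',(29,50)),('plug',(-41,50))):
        for d in tip_of(q,n)[:1]:
            v=unproj(d['location'],c,3)-[634.3,140];print(n,q,round(d['confidence'],2),(v@np.array([[np.cos(a),-np.sin(a)],[np.sin(a),np.cos(a)]])-b).round(1))
E
```

```text
ee_pos: [649.2, 191.7, 1.1]
force: [0.5, 0.4, 0.9]
force: [-0.0, 0.1, 6.3]
gripper_width: 42.2
ee_pos: [654.5, 192.7, 3.5]
force: [-0.9, 0.3, 0.8]
gripper_width: 42.0
ee_pos: [654.5, 192.7, 3.4]
force: [0.3, 0.7, -0.2]
gripper_width: 55.7
time_s: 43.88
ee_pos: [409.8, 145.7, 152.4]
ee_rot: [180.0, 0.4, -169.1]
force: [0.0, -1.1, 0.5]
gripper_width: 55.5
scene doorbell 0.71 [-206.2  -58.9]
scene battery 0.58 [-7.2 -1.5]
scene plug 0.67 [-8.5 -6.2]
top doorbell 0.6 [-11.5  -7.4]
top battery 0.5 [-11.  -11.9]
top plug 0.62 [-7.2 -2.3]
```

Run:
```python
from h import *
from workcell import calibration,state
c=calibration('scene');A=cv2.imread('pics/s9.png');B=cv2.imread('pics/end_scene.png')
q=proj([[648,190,20]],c)[0].round().astype(int);print(q)
def tm(u,v,w,h):
    t=cv2.resize(A[v-h:v+h,u-w:u+w],None,fx=4,fy=4,interpolation=cv2.INTER_CUBIC);S=cv2.resize(B[v-h-8:v+h+8,u-w-8:u+w+8],None,fx=4,fy=4,interpolation=cv2.INTER_CUBIC)
    r=cv2.matchTemplate(S,t,cv2.TM_CCOEFF_NORMED);_,m,_,l=cv2.minMaxLoc(r);return m,l[0]/4-8,l[1]/4-8
m,du,dv=tm(*q,11,11);print(m,du,dv)
print('world shift',unproj(q+np.array([du,dv]),c,27)-unproj(q,c,27))
for n,P in(('plug',(584.6,181.4,30)),('bottle',(449,-3,90)),('doorbell',(643,93,27)),('camera',(614,-88,90))):print(n,tm(*proj([P],c)[0].round().astype(int),10,10))
for n in ('bottle','brick'):
  for f in('scene0','end_scene'):
    p=dict(bottle=(449,-3,0),brick=(571,-358,14))[n];im=cv2.imread(f'pics/{f}.png')[:,:,::-1];print(n,f,fit(n,p,[(lmask(im,n,p,c)[0],c)])[0].round(1))
```

```text
[227 305]
0.922935426235199 0.0 0.25
world shift [0.33737162 0.45092805]
plug (0.9960671663284302, 0.0, 0.0)
bottle (0.9916553497314453, 0.0, 0.0)
doorbell (0.9986490607261658, 0.0, 0.0)
camera (0.9965818524360657, 0.0, 0.0)
bottle scene0 [449.1  -3.6  -1.4]
bottle end_scene [449.5  -3.2  17.6]
brick scene0 [ 572.3 -358.    15.6]
brick end_scene [ 572.  -356.5   15.6]
```

Run:
```python
from h import *
from workcell import calibration
c=calibration('scene');A=cv2.imread('pics/s9.png');B=cv2.imread('pics/end_scene.png')
def tm(u,v,w,h):
    t=cv2.resize(A[v-h:v+h,u-w:u+w],None,fx=4,fy=4,interpolation=cv2.INTER_CUBIC);S=cv2.resize(B[v-h-8:v+h+8,u-w-8:u+w+8],None,fx=4,fy=4,interpolation=cv2.INTER_CUBIC)
    r=cv2.matchTemplate(S,t,cv2.TM_CCOEFF_NORMED);_,m,_,l=cv2.minMaxLoc(r);return m,l[0]/4-8,l[1]/4-8
for q in((220,313),(231,301),(226,307)):
    for w in(5,7,9):
        m,du,dv=tm(*q,w,w);print(q,w,round(m,3),du,dv,(unproj(np.add(q,[du,dv]),c,27)-unproj(q,c,27)).round(1))
# contacts (brass) centroid in each
for n,I in(('s9',A),('end',B)):
    R=I[295:330,205:245].astype(int);k=(R[...,2]-R[...,0]>45);ys,xs=np.nonzero(k);print(n,k.sum(),xs.mean()+205,ys.mean()+295,unproj((xs.mean()+205,ys.mean()+295),c,27))
```

```text
(220, 313) 5 0.74 -1.0 0.75 [ 2.7 -0. ]
(220, 313) 7 0.838 -1.0 0.75 [ 2.7 -0. ]
(220, 313) 9 0.866 -1.0 0.75 [ 2.7 -0. ]
(231, 301) 5 0.957 0.5 0.5 [-0.2  1.6]
(231, 301) 7 0.963 0.25 0.5 [0.2 1.3]
(231, 301) 9 0.958 0.25 0.5 [0.2 1.3]
(226, 307) 5 0.981 0.0 -0.25 [-0.3 -0.4]
(226, 307) 7 0.962 0.25 -0.25 [-0.8 -0.1]
(226, 307) 9 0.947 0.25 -0.25 [-0.8 -0.1]
s9 18 220.11111111111111 312.22222222222223 [671.55042674 195.00230473]
end 19 219.10526315789474 312.1578947368421 [673.21583769 193.5188294 ]
```

Run:
```python
from h import *
from workcell import calibration
M['battery']=[box(62,42,24,3)]
a=np.radians(10.9)
for f,n in(('s9','scene'),('end_scene','scene'),('t9','top'),('end_top','top')):
    c=calibration(n);I=cv2.imread(f'pics/{f}.png')[:,:,::-1]
    g=cv2.resize(I,None,fx=U,fy=U,interpolation=cv2.INTER_CUBIC).astype(float)
    p=(650,193.6,10.9)
    s=cv2.dilate(sil('battery',p,c,g.shape[:2]),np.ones((19,19)))>0
    L=g.mean(2)
    k=(s&(L<(205 if n=='scene' else 125))&(g[...,0]/(g[...,1]+1)<1.35)).astype(np.uint8)
    k=cv2.morphologyEx(k,cv2.MORPH_OPEN,np.ones((8,8)));k=cv2.morphologyEx(k,cv2.MORPH_CLOSE,np.ones((41,41)))
    x,e=fit('battery',p,[(k,c)]);w=x[:2]-[634.3,140]
    print(f,k.sum(),sil('battery',p,c,k.shape).sum(),x.round(1),round(e,3),'tray',(w[0]*np.cos(a)+w[1]*np.sin(a)).round(1),(-w[0]*np.sin(a)+w[1]*np.cos(a)).round(1))
```

```text
s9 4500 5631 [647.  190.2  10.7] 0.195 tray 22.0 46.9
end_scene 4330 5631 [649.7 191.8  10.2] 0.226 tray 25.0 48.0
t9 3856 4496 [641.6 193.4   8.8] 0.214 tray 17.3 51.1
end_top 4210 4496 [644.1 191.3  13. ] 0.164 tray 19.3 48.5
```

```bash
python3 -c "
from workcell import *
print(state()['time_s'],job_done())"
```

```text
the job is handed in; nothing more can be done
44.2833 None
```

I placed all five pieces in their bays and handed the job in at 44.3 s of the 141 s allowed; no verdict is reported. In the pictures each piece looks flat and the right way up. The robot was clear of everything at hand-in.

**Missed grasps and the fix:** The first two tries at the adapter closed on nothing. Touching the adapter top and then the desk showed the fingertips end about 13 mm behind the reported tool point, not 22 mm ahead. I lowered every height by 34.6 mm, and after that each grip closed at the piece's own width. Those touches read up to 50 N at the wrist (limit 120 N) and shifted the adapter about 5 mm before I picked it up.

**Last checks:**
- **Brick and bottle:** fitted positions before and after agree within about 2 mm, so neither was disturbed.
- **Plug, doorbell and camera:** they matched their earlier pictures with no shift after I handled the battery. I did not recheck the adapter after that, but it was last seen flat in its bay.
- **Battery:** it first landed about 7 mm off centre, so I re-gripped it and moved it about 3 mm.

**Where the checks disagreed:**
- **Battery position:** the scene camera's outline fit puts it 4 mm from the bay centre in x, the top camera's 10 mm, and the network up to 11 mm. The limit is 12 mm, and the bay's walls allow at most 8 mm if it lies flat.
- **Network detector:** it also put the plug 7–9 mm off in x, though it looked centred in the pictures, so I gave it less weight. Its last doorbell readings were poor: one was clearly false and one said 11.5 mm. A doorbell reading just before the battery move was within 2 mm in x.

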